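# Make up a spares kit in its tray and check-weigh it

## Robot

A 7-joint arm with a two-finger parallel gripper is mounted at the origin on a cart in front of the work surface, level with it; the furniture and walls round the work are solid. World frame = base frame: x ahead of the robot, y to its left, z up, the work surface at z = 0. Lengths are in m, angles in rad, forces in N, time in s.
With the tool pointing down it reaches from about 0.4 to 0.9 m from the base axis. Payload 5.6 kg.
Tool frame: the origin (TCP) lies at the very end of the fingers, on their centre line; the grasp point (between the pads) lies 19 mm behind it; z points along the fingers, y is the line along which they close (so a half turn about z gives the same grasp; the last joint's range is limited). The gripper opens to 92 mm and grips with 3 to 60 N. Pads are 20 mm wide; open, the fingers measure 128 mm over their backs; the gripper's body (75 mm by 189 mm) begins 69 mm behind the grasp point.
Start: joints at [1.3, 0.468, -0.012, 1.603, 0.006, 1.071, -0.056], TCP at [0.147, -0.633, 0.215] pointing down, gripper open.
Joint ranges: [-2.53, 2.53], [-0.31, 2.02], [-1.57, 1.55], [0.28, 2.44], [-1.29, 4.43], [0.15, 1.84], [-2.92, 2.92]. Speed limits (rad/s): [2.57, 2.57, 3.14, 3.14, 3.14, 3.14, 3.14].

## Interface

Orientations are given as a unit quaternion [w, x, y, z].
In Python, from workcell import r, snapshot gives the robot as it stands.
- The arm moves only by the shell command python3 -m creep 'ROWS'. ROWS is JSON, one flat list of numbers, 7 for each row, row after row: the opening, from 0 (shut) to 1 (fully open), then the shift along the tool's x, y, z normalised to -1 to 1, where 1 is 0.15 m, then the turn, a rotation vector about the tool's x, y, z normalised to -1 to 1, where 1 is pi/2 rad. In form: [jaw, dx, dy, dz, wx, wy, wz, jaw, dx, dy, dz, wx, wy, wz, ...]. A call has 1 to 10 rows; each row shifts and turns the commanded pose from where the row before left it, along the tool's axes as they then stand; what a row does not reach is not made up. A row lasts 1/8 s, in which the tool goes at most 62.5 mm and 10.7 degrees, less where a joint would pass 70% of its speed; a pose out of reach is approached as far as the arm can. A call with a number of a shift or a turn outside -1 to 1 is refused whole. A call with a gripper value outside its range is refused whole. The fingers move at their own pace and stop on an object; the grip force is fixed at half the most. Time passes only in rows, so rows that do not move let the fingers close. It gives the time, the measured TCP pose, the force, the opening and the grip force at its end, in the units of the state.
- r.observe(): the state, without advancing time (a new reading comes with each control period).
- snapshot(name): name is "side" or "top" or "wrist"; returns a dict with "img" (384x512x3 uint8, red, green, blue), "intrinsics" (3x3 intrinsics, pixels), "pose" (4x4, takes a point from camera to world coordinates). Camera axes: x right, y up, looking along -z (the intrinsics and any distortion apply to the point x, -y, -z); pixel columns grow to the right and rows downward; lengths in m; the calibration is good to about 2 mm. The wrist camera is an equidistant fisheye: a pixel r from the principal point sees the ray r / f radians off the axis. A picture is of the moment at which its call begins. There is no depth.
- r.finish_job(): hands the job in; it is judged then, once.
The state is a dict: "t": time; "qpos": joint angles; "qd": joint speeds; "effort": joint torques, N m; "tool_pos": TCP position; "tcp_rot": TCP orientation; "contact_force": force on the tool from outside, world axes, zero at the start; "wrist_torque": the same for the moment, N m; "width": opening from 0.0 (shut) to 1.0 (fully open); "gripper_force": force on a finger pad.
Only numpy, scipy, OpenCV 4.12 (cv2) and the standard library are available. Lean on these libraries where they do the work, as an engineer would, in place of code of your own. Each camera call takes 0.05 s, during which the arm holds its last target. There are 200 camera calls.

## Task

Make up the spares kit for one display module and put it on the scale: drop the two terminal blocks into the two small pockets of the kit tray, one in each, and the receiver board into the large pocket, all right way up and flat on the pocket floors; the filled tray must end up standing by itself in the middle of the scale's pan, lengthwise on it. Set things down gently, so that the pan is never pressed on to its overload stop, and leave the flux bottle, solder spool, side cutters and tweezers where they lie.

Things in the scene. Friction and masses are not known exactly. Their poses are not given: they have to be found in the camera images.
- kit_tray: Grey plastic kit tray, 176 mm long (its y), 50 mm wide (its x), 20 mm high, about 160 g, loose. Origin: centre of its underside, z up. Three open pockets 10 mm deep with black floors in its top: two small ones in line towards -y, a large one at +y. Between them, round y = +9 mm, a plain waist (bright plate on top, ribbed sides) to take it by, across its 50 mm width; centre of mass close by.
- pocket_a (a point): Centre of the floor of the small pocket nearest the tray's -y end (10 mm above the tray's underside; rim 10 mm higher). Pocket 19 mm along the tray's x, 35 mm along its y, axes as the tray's.
- pocket_b (a point): The same for the other small pocket, 40 mm further towards +y. Same size, same axes.
- pocket_board (a point): Centre of the floor of the large pocket (10 mm above the tray's underside; rim 10 mm higher). Pocket 37 mm along the tray's x, 55 mm along its y, axes as the tray's.
- receiver_board: Small green receiver board, 32 mm (its x) by 50 mm (its y), 15 mm high, 14 g. Origin: centre of its underside, z up. It stands on connectors; the board proper lies 4 to 6 mm above its underside. Take it by the black pin header, 11 mm wide (x = 3 to 14 mm), 30 mm long (y, centred), up to 15 mm high. Fits the large pocket with its long side along the tray, either way round.
- terminal_a: Yellow terminal block, 14 mm (its x) by 30 mm (its y), 13 mm high, 12 g. Origin: centre of its underside, z up. It fits a small pocket with its 30 mm side along the tray, either way round.
- terminal_b: The second terminal block, the same; either block may go in either small pocket.
- pan_centre (a point): Centre of the top face of the scale's weighing pan (steel plate 140 mm along this point's x, 182 mm along its y, 58 mm above the bench when empty). The scale is a fixed light-grey bench scale; its display panel is on the -x side and lower than the pan. The point rides with the pan.
- scale_pan (a joint): How far the sprung pan is down, m: 0 empty, about 0.004 with the filled tray (spring about 520 N/m, damped), overload stop at 0.010.
- board_vice: Obstacle, fixed: small board vice, 105 x 218 x 73 mm (x, y, z). Origin: middle of its underside.
- iron_end (a point): Obstacle, fixed: upper end of the soldering iron (about 26 mm thick) in its stand, 240 mm above the bench. From here the iron runs back and down, away from the robot, to its stand 100 to 150 mm behind.
- flux_bottle: Bystander: flux bottle with red needle cap, 34 mm across, 95 mm high. Origin: centre of its underside.
- solder_spool: Bystander: spool of solder wire, 54 mm across, 40 mm high. Origin: centre of its underside.
- side_cutter: Bystander: side cutters with red handles lying flat, 121 x 46 mm (x, y), 12 mm high. Origin: middle, on the bench.
- tweezers_a: Bystander: steel tweezers lying on edge, 125 x 13 mm (x, y), 10 mm high. Origin: middle, on the bench.

How it is judged:
By the outcome, as a careful person would: the job done as asked, in the order asked, and still so for the second after the job is handed in, with the robot touching nothing.
It also fails if it takes over 72 s, if anything falls off the work surface, if the arm or the gripper's body presses on something with over 40 N, if the wrist force passes 120 N, or if a joint passes its speed limit or range.

## Working session

There is one attempt and no reset: what is moved stays moved. The work goes in short steps, Python scripts to look and compute and a shell command to move; the robot and the scene stay as the last step left them, time stands still between calls to the robot, and variables do not carry over. Pictures are saved under pics/ and viewed, at most 10 in all, crops included, and the job is handed in when it is done.

```bash
mkdir -p pics; ls
cat > h.py <<'E'
import numpy as np,cv2
from workcell import r,snapshot
def ray(s,u,v):
    K=np.array(s["intrinsics"]);T=np.array(s["pose"])
    a=(u-K[0,2])/K[0,0];b=(v-K[1,2])/K[1,1]
    if s.get("fish"):
        t=np.hypot(a,b);k=np.sin(t)/t if t>1e-9 else 1;d=np.array([a*k,-b*k,-np.cos(t)])
    else: d=np.array([a,-b,-1.])
    return T[:3,3],T[:3,:3]@d
def onz(s,u,v,z):
    o,d=ray(s,u,v);return o+d*(z-o[2])/d[2]
def snap(n):
    s=snapshot(n);s["fish"]=n=="wrist";return s
E
python3 - <<'E'
from h import *
import pickle
for n in("top","side"):
    s=snap(n);pickle.dump(s,open(n+".pkl","wb"))
    cv2.imwrite(f"pics/{n}0.png",cv2.resize(s["img"][:,:,::-1],(800,600),interpolation=cv2.INTER_CUBIC))
    print(n,s["intrinsics"],s["pose"],[k for k in s])
print(r.observe())
E
```

```text
pics
top [[397.91451942   0.         254.39599974]
 [  0.         397.91451942 193.35549959]
 [  0.           0.           1.        ]] [[-1.05731629e-02  9.87431706e-01 -1.57692212e-01  3.16204820e-01]
 [-9.99942596e-01 -1.07146285e-02 -4.69769024e-05  3.06328861e-02]
 [-1.73599995e-03  1.57682663e-01  9.87488311e-01  1.41121609e+00]
 [ 0.00000000e+00  0.00000000e+00  0.00000000e+00  1.00000000e+00]] ['img', 'intrinsics', 'pose', 'fish']
side [[407.437125     0.         259.87888338]
 [  0.         407.437125   191.59149679]
 [  0.           0.           1.        ]] [[ 0.95647205  0.14157575 -0.25518135  0.22735839]
 [-0.29159555  0.42907103 -0.8549094  -0.93052579]
 [-0.01154351  0.8921067   0.45167731  0.66839799]
 [ 0.          0.          0.          1.        ]] ['img', 'intrinsics', 'pose', 'fish']
{'t': 0.1, 'qpos': array([ 1.29997725,  0.46829996, -0.01161033,  1.60351166,  0.00602537,
        1.07137001, -0.05631755]), 'qd': array([ 0.00033576, -0.00117116,  0.00170808, -0.00355472, -0.00157487,
        0.00079264,  0.00056614]), 'effort': array([ 7.23177891e-04, -5.21643269e+01, -1.26370532e-02, -2.44362795e+01,
       -5.68522175e-02,  1.41307249e-02,  4.97840199e-05]), 'tool_pos': array([ 0.14662254, -0.63272604,  0.21373678]), 'tcp_rot': array([-7.62165746e-04,  9.93522613e-01,  1.13631917e-01, -1.53539860e-04]), 'contact_force': array([-1.73360122, -0.12148617, -0.21157388]), 'wrist_torque': array([-0.01253762, -0.03440773,  0.00769801]), 'gripper_force': 0.0, 'width': 0.9994644473942325}
```

View pics/top0.png

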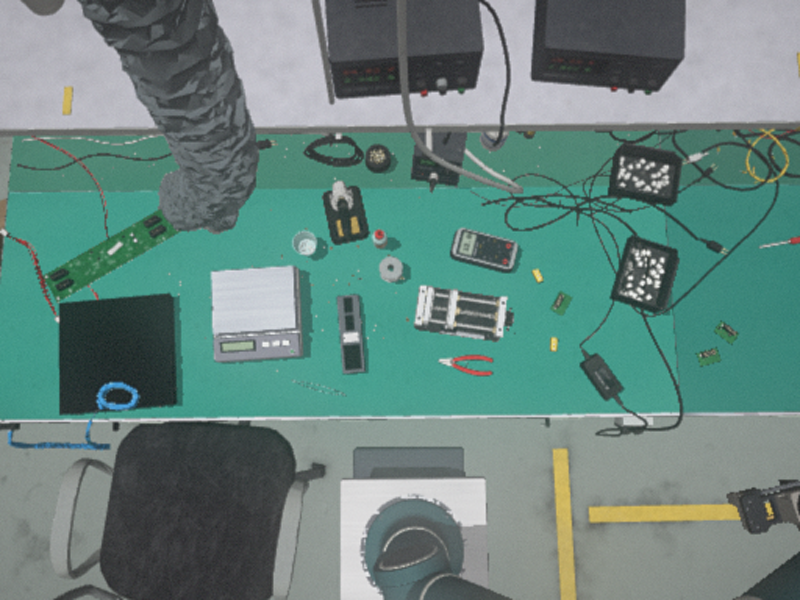

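View pics/side0.png

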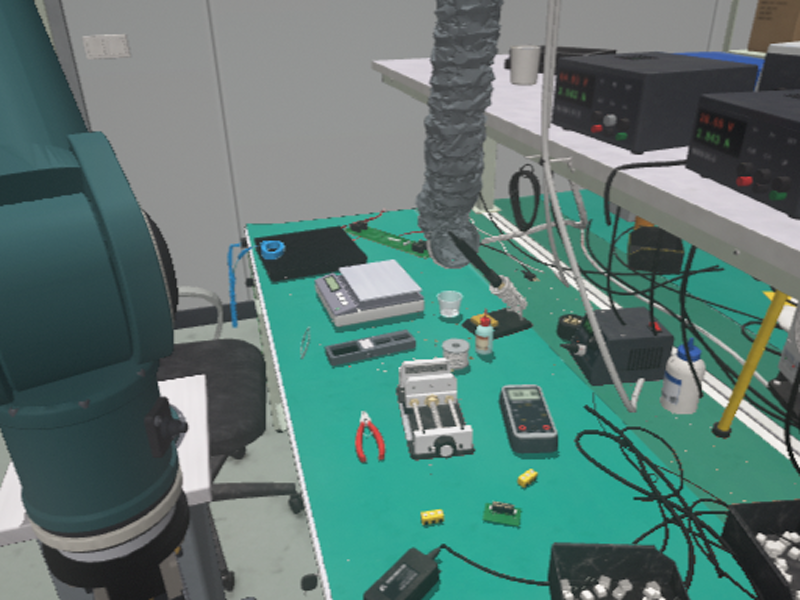

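The top view shows the terminals at (537,275) and (554,344), the board at (561,302), the tray at (351,333) and the scale at (257,312). The vice is at (462,312), between the parts and the tray. In the side view the iron runs from about (455,238) to (510,295).

Run:
```python
from h import *
import pickle
S={n:pickle.load(open(n+".pkl","rb")) for n in("top","side")}
f=512/800
def comps(s,m,z,lo,hi,tag,roi):
    x0,y0,x1,y1=[int(q*f) for q in roi]
    k=np.zeros_like(m,np.uint8);k[y0:y1,x0:x1]=m[y0:y1,x0:x1]
    c,_=cv2.findContours(k,cv2.RETR_EXTERNAL,cv2.CHAIN_APPROX_NONE)
    for q in c:
        if lo<cv2.contourArea(q)<hi:
            P=np.array([onz(s,u,v,z)[:2] for u,v in q[:,0,:]])
            (cx,cy),(w,h),a=cv2.minAreaRect((P*1000).astype(np.float32))
            print(tag,"px",q[:,0].mean(0)/f,"world mm",round(cx,1),round(cy,1),"size",round(w,1),round(h,1),"ang",round(a,1))
hsv={n:cv2.cvtColor(S[n]["img"],cv2.COLOR_RGB2HSV) for n in S}
Y=lambda h:((h[...,0]>18)&(h[...,0]<33)&(h[...,1]>130)&(h[...,2]>110))
comps(S["top"],Y(hsv["top"]),.012,8,300,"yel top",(500,250,600,370))
comps(S["side"],Y(hsv["side"]),.008,8,300,"yel side",(400,450,560,540))
# mat = teal; non-mat
h=hsv["top"];print("mat",h[int(380*f),int(420*f)],"board",h[int(302*f),int(561*f)])
mat=(h[...,0]>75)&(h[...,0]<92)&(h[...,1]>120)
m=~mat
comps(S["top"],m,.005,20,600,"board",(548,285,575,322))
comps(S["top"],m,.018,100,5000,"tray",(330,285,372,380))
comps(S["top"],m,.055,1000,9000,"scale",(195,260,312,370))
v=h[...,2];s_=h[...,1]
pan=(v>150)&(s_<60)
comps(S["top"],pan,.058,500,9000,"pan",(195,255,312,345))
comps(S["top"],m,.07,300,5000,"vice",(405,275,525,350))
def tri(a,b):
    o1,d1=ray(S["top"],a[0]*f,a[1]*f);o2,d2=ray(S["side"],b[0]*f,b[1]*f)
    A=np.c_[d1,-d2];t=np.linalg.lstsq(A,o2-o1,rcond=None)[0];p=o1+d1*t[0];q=o2+d2*t[1];return (p+q)/2,np.linalg.norm(p-q)
print("spool",tri((391,266),(456,343)),"flux cap",tri((379,234),(486,318)))
for zz in (.1,.2,.24): print(zz,onz(S["side"],460*f,240*f,zz))
im=S["top"]["img"][:,:,::-1]
a=cv2.resize(im[170:240,325:385],None,fx=6.6,fy=6.6,interpolation=cv2.INTER_CUBIC)
b=cv2.resize(im[100:250,130:255],None,fx=3.08,fy=3.08,interpolation=cv2.INTER_CUBIC)
cv2.imwrite("pics/crop1.png",np.hstack([a[:462],b[:462]]))
print(a.shape,b.shape)
```

```text
yel side px [431.65922619 515.66220238] world mm 441.6 -320.8 size 20.2 30.5 ang 84.9
yel side px [526.19791667 476.82291667] world mm 599.1 -290.6 size 37.3 15.7 ang 31.5
mat [ 85 135 162] board [ 72 103 102]
board px [560.89154412 302.57352941] world mm 535.3 -342.7 size 28.7 46.5 ang 58.8
tray px [350.15120968 333.54334677] world mm 469.7 138.4 size 180.3 54.4 ang 4.6
scale px [260.82908163 314.51530612] world mm 514.6 335.0 size 217.6 225.8 ang 3.6
pan px [254.38492063 315.05952381] world mm 528.2 346.2 size 172.7 190.5 ang 2.6
vice px [463.85063559 312.76483051] world mm 505.3 -112.7 size 216.1 105.9 ang 80.3
spool (array([0.61675582, 0.04443741, 0.04435859]), np.float64(0.0001372957305059306)) flux cap (array([0.68554902, 0.06946471, 0.07342754]), np.float64(0.004594108506055679))
0.1 [0.76491312 0.40821795 0.1       ]
0.2 [0.67033947 0.17268866 0.2       ]
0.24 [0.63251001 0.07847695 0.24      ]
(462, 396, 3) (462, 385, 3)
```

View pics/crop1.png

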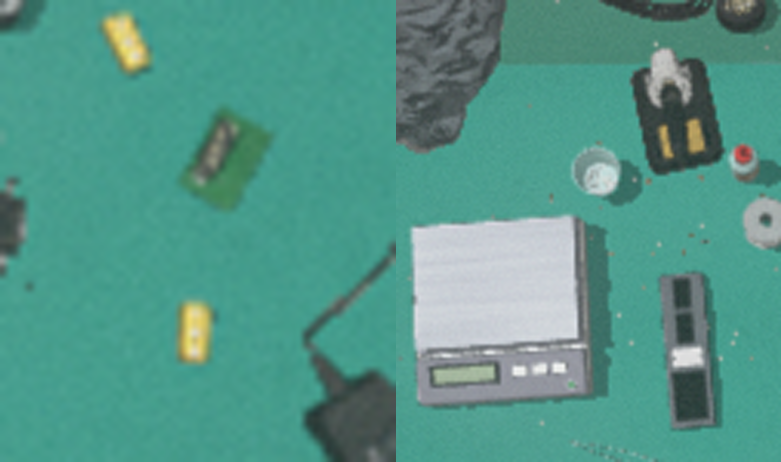

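The crop shows the tray's small pockets towards +x (away from the robot), so tray +y points to the robot. The board's header lies on its upper-left side. The iron end is near (0.63, 0.08, 0.24). I'll move to a hover over the parts and look with the wrist camera.

```bash
cat >> h.py <<'E'
from scipy.spatial.transform import Rotation as Ro
def yaw():
    q=r.observe()["tcp_rot"];X=Ro.from_quat(np.r_[q[1:],q[0]]).as_matrix();return X
def go(p,yw):
    """units: turn first to yaw yw (deg, of tool x), then shift in that new frame (tool down)"""
    o=r.observe();X=yaw();c,s=np.cos(np.radians(yw)),np.sin(np.radians(yw))
    G=np.array([[c,s,0],[s,-c,0],[0,0,-1]])
    w=Ro.from_matrix(X.T@G).as_rotvec()/(np.pi/2)
    d=G.T@(np.array(p)-o["tool_pos"])/.15
    print("turn",w.round(4),"shift",d.round(4),"deg now",np.degrees(np.arctan2(X[1,0],X[0,0])).round(2),"pos",o["tool_pos"].round(4),"t",o["t"])
E
python3 -m creep '[1,0,0,0,0,0,0.072, 1,0,0,0,0,0,0.072, 1,0.253,-0.253,0,0,0,0, 1,0.253,-0.253,0,0,0,0, 1,0.253,-0.253,0,0,0,0, 1,0.253,-0.253,0,0,0,0, 1,0.253,-0.253,0,0,0,0, 1,0.253,-0.253,0,0,0,0, 1,0.253,-0.253,0,0,0,0, 1,0.253,-0.253,0,0,0,0]'
python3 - <<'E'
from h import *
import pickle
go([.45,-.33,.22],0)
s=snap("wrist");pickle.dump(s,open("w1.pkl","wb"));print(s["intrinsics"],s["pose"])
cv2.imwrite("pics/w1.png",cv2.resize(s["img"][:,:,::-1],(800,600),interpolation=cv2.INTER_CUBIC))
S=pickle.load(open("top.pkl","rb"))
for n,u,v,z in(("T1",354.5,220.3,.013),("T2",344.2,176.5,.013),("board",325+227/6.6,170+158/6.6,.006),("hdr a",325+235/6.6,170+125/6.6,.015),("hdr b",325+200/6.6,170+180/6.6,.015),("iron",225,144,.24)):print(n,onz(S,u,v,z).round(4))
E
```

```text
t: 1.35
tool_pos: [0.4507, -0.3277, 0.2144]
tcp_rot: [-0.0, 1.0, 0.001, -0.0]
contact_force: [0.0, 0.0, -0.4]
width: 0.997
gripper_force: 0.0
turn [-0.0001  0.0003  0.0009] shift [-0.0048  0.0152 -0.0376] deg now 0.08 pos [ 0.4507 -0.3277  0.2144] t 1.35
[[297.31863964   0.         255.47118969]
 [  0.         297.31863964 187.3629108 ]
 [  0.           0.           1.        ]] [[ 1.02502560e-03  9.72062485e-01  2.34719991e-01  5.16219353e-01]
 [-9.99999367e-01  8.87452536e-04  6.91741810e-04 -3.29186377e-01]
 [ 4.64113412e-04 -2.34720551e-01  9.72062780e-01  3.84182741e-01]
 [ 0.00000000e+00  0.00000000e+00  0.00000000e+00  1.00000000e+00]]
T1 [ 0.4397 -0.3205  0.013 ]
T2 [ 0.5971 -0.2915  0.013 ]
board [ 0.5344 -0.3445  0.006 ]
hdr a [ 0.551  -0.3473  0.015 ]
hdr b [ 0.5212 -0.327   0.015 ]
iron [0.6562 0.1185 0.24  ]
```

View pics/w1.png

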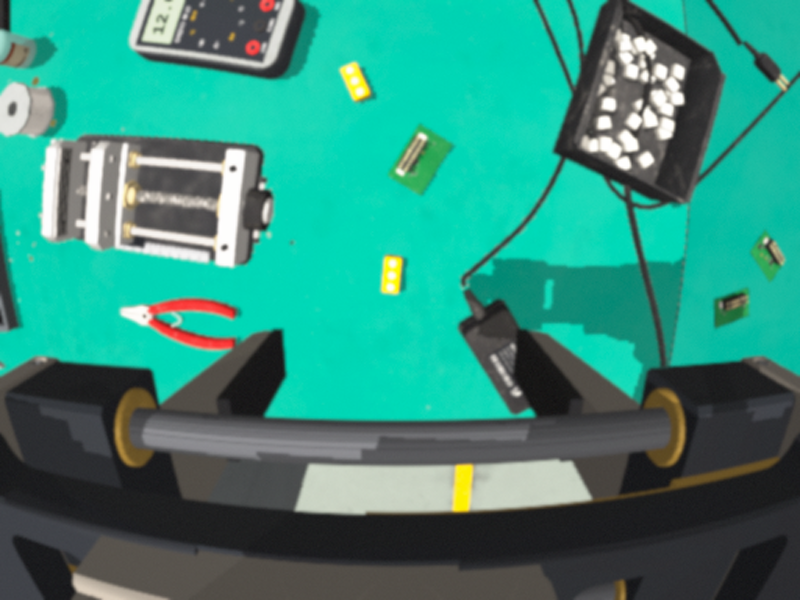

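The wrist view is clear: terminals at (392,275) and (355,82), board at (421,160), header running (425,135) to (402,175). I'll measure them from colour masks.

Run:
```python
from h import *
import pickle
s=pickle.load(open("w1.pkl","rb"));f=.64
h=cv2.cvtColor(s["img"],cv2.COLOR_RGB2HSV)
def rect(m,z,roi,tag,lo=15):
    x0,y0,x1,y1=[int(q*f) for q in roi]
    k=np.zeros(m.shape,np.uint8);k[y0:y1,x0:x1]=m[y0:y1,x0:x1]
    c,_=cv2.findContours(k,cv2.RETR_EXTERNAL,cv2.CHAIN_APPROX_NONE)
    for q in c:
        if cv2.contourArea(q)<lo: continue
        P=np.array([onz(s,u,v,z)[:2] for u,v in q[:,0,:]]);(c_,(w,hh),a)=cv2.minAreaRect((P*1000).astype(np.float32))
        d=cv2.fitLine((P*1000).astype(np.float32),cv2.DIST_L2,0,.01,.01).ravel()
        print(tag,np.round(c_,1),round(w,1),round(hh,1),"ang",round(a,1),"line",np.degrees(np.arctan2(d[1],d[0])).round(1))
print(h[int(275*f),int(392*f)],h[int(178*f),int(425*f)],h[int(240*f),int(450*f)],h[int(155*f),int(411*f)])
yel=(h[...,0]>12)&(h[...,0]<40)&(h[...,1]>90)
rect(yel,.012,(370,240,415,305),"T1"); rect(yel,.012,(330,50,385,110),"T2")
mat=(h[...,0]>76)&(h[...,0]<95)&(h[...,1]>150)
rect(~mat,.006,(380,115,465,200),"board")
dk=(h[...,1]<110)
rect(dk,.014,(380,115,465,200),"hdr",10)
```

```text
[ 24   5 254] [ 70 182 174] [ 85 249 218] [ 24  58 153]
T1 [ 442. -323.] 15.2 31.2 ang 83.9 line -5.8
T2 [ 599.5 -294.1] 31.9 15.0 ang 25.3 line 24.4
board [ 535.6 -345.7] 30.7 48.4 ang 58.4 line -32.8
hdr [ 538.9 -340. ] 15.4 38.6 ang 63.8 line -27.4
```

```bash
python3 -c "
from h import *
go([.4418,-.323,.0095],-5.9)"
```

```text
turn [-0.0026 -0.0021  0.0728] shift [-0.0972  0.0268  1.3667] deg now 0.65 pos [ 0.4567 -0.3205  0.2145] t 1.4
```

```bash
python3 -m creep '[0.5,0,0,0,0,0,0.066, 0.5,0,0,0,0,0,0, 0.5,0,0,0,0,0,0]'; python3 -c "
from h import *
go([.4418,-.323,.0095],-5.9)"
```

```text
t: 1.78
tool_pos: [0.4495, -0.3295, 0.2144]
tcp_rot: [-0.0, 0.999, -0.051, -0.0]
contact_force: [-0.2, 0.6, -0.4]
width: 0.698
gripper_force: 0.0
turn [-0.      0.0003  0.0011] shift [-0.0552 -0.0378  1.3661] deg now -5.8 pos [ 0.4495 -0.3295  0.2144] t 1.775
```

```bash
python3 -m creep '[0.5,-0.055,-0.038,0.35,0,0,0, 0.5,0,0,0.4,0,0,0, 0.5,0,0,0.35,0,0,0, 0.5,0,0,0.2,0,0,0, 0.5,0,0,0.066,0,0,0, 0.4,0,0,0,0,0,0, 0.4,0,0,0,0,0,0]'
python3 - <<'E'
from h import *
go([.4418,-.323,.0095],-5.9)
s=snap("wrist");cv2.imwrite("pics/w2.png",s["img"][:,:,::-1])
E
```

```text
t: 2.65
tool_pos: [0.4432, -0.3234, 0.0111]
tcp_rot: [0.001, 0.999, -0.051, 0.001]
contact_force: [-0.6, -0.8, 0.2]
width: 0.403
gripper_force: 0.0
turn [ 0.0008 -0.0015  0.0005] shift [-0.0095 -0.002   0.0107] deg now -5.86 pos [ 0.4432 -0.3234  0.0111] t 2.65
```

View pics/w2.png

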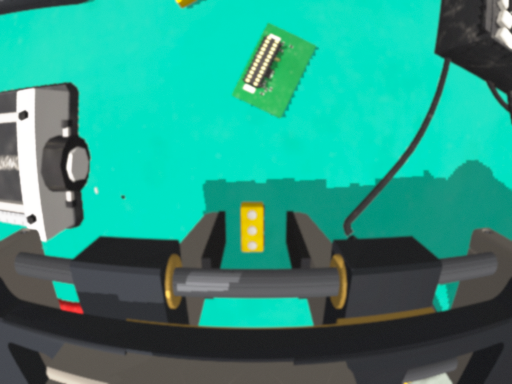

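The block at (252,228) sits between the fingertips at (213,…) and (295,…). Next I check its centre by ray, and re-measure the board at this closer range.

```bash
cat >> h.py <<'E'
def rect(s,m,z,roi,tag,lo=15):
    x0,y0,x1,y1=roi
    k=np.zeros(m.shape,np.uint8);k[y0:y1,x0:x1]=m[y0:y1,x0:x1]
    c,_=cv2.findContours(k,cv2.RETR_EXTERNAL,cv2.CHAIN_APPROX_NONE)
    for q in c:
        if cv2.contourArea(q)<lo: continue
        P=np.array([onz(s,u,v,z)[:2] for u,v in q[:,0,:]]);(c_,(w,hh),a)=cv2.minAreaRect((P*1000).astype(np.float32))
        print(tag,"px",q[:,0].mean(0).round(0),"c",np.round(c_,1),"size",round(w,1),round(hh,1),"ang",round(a,1))
E
python3 - <<'E'
from h import *
s=snap("wrist");h=cv2.cvtColor(s["img"],cv2.COLOR_RGB2HSV);print(s["pose"][:3,3])
for u,v in((252,203),(252,251)):print(onz(s,u,v,.013))
mat=(h[...,0]>78)&(h[...,0]<95)&(h[...,1]>150)
rect(s,~mat,.006,(230,15,325,125),"board");rect(s,~mat,.0135,(238,198,268,254),"T1")
rect(s,(h[...,1]<110),.015,(230,15,325,125),"hdr")
go([.4418,-.323,.0095],-5.9)
E
```

```text
[ 0.50792507 -0.33131609  0.18118954]
[ 0.45879086 -0.32454147  0.013     ]
[ 0.42769436 -0.32122595  0.013     ]
board px [274.  70.] c [ 535.7 -345.4] size 31.7 49.4 ang 58.5
T1 px [252. 227.] c [ 443.7 -322.7] size 14.9 33.2 ang 84.6
hdr px [264.  66.] c [ 538.4 -339. ] size 16.9 36.6 ang 69.8
turn [ 0.0008 -0.0015  0.0005] shift [-0.009  -0.0014  0.0107] deg now -5.85 pos [ 0.4431 -0.3233  0.0111] t 2.75
```

```bash
python3 -m creep '[0.4,0,0,0.01,0,0,0, 0,0,0,0,0,0,0, 0,0,0,0,0,0,0, 0,0,0,0,0,0,0, 0,0,0,-0.1,0,0,0, 0,0,0,-0.25,0,0,0, 0,0,0,-0.4,0,0,0, 0,0,0,-0.4,0,0,0, 0,0,0,0,0,0,0]'; python3 -c "
from h import *
go([.47,.138,.18],4.6)"
```

```text
t: 3.88
tool_pos: [0.4452, -0.3245, 0.1868]
tcp_rot: [0.003, 0.999, -0.051, 0.005]
contact_force: [0.7, 0.5, 0.2]
width: 0.144
gripper_force: 30.0
turn [ 0.0041 -0.0059 -0.1162] shift [ 0.4122 -3.0604  0.0454] deg now -5.85 pos [ 0.4452 -0.3245  0.1868] t 3.875
```

```bash
python3 -m creep '[0,0,0,-0.05,0,0,-0.058, 0,0,0,-0.05,0,0,-0.058, 0,0.01,-0.38,0,0,0,0, 0,0.01,-0.38,0,0,0,0, 0,0.01,-0.38,0,0,0,0, 0,0.01,-0.38,0,0,0,0, 0,0.01,-0.38,0,0,0,0, 0,0.01,-0.38,0,0,0,0, 0,0.01,-0.38,0,0,0,0, 0,0.01,-0.38,0,0,0,0]'; python3 -m creep '[0,0,0,0,0,0,0, 0,0,0,0,0,0,0, 0,0,0,0,0,0,0]'
python3 - <<'E'
from h import *
import pickle
go([.42,.138,.19],4.6)
for n in("wrist","top"):
    s=snap(n);pickle.dump(s,open(n+"3.pkl","wb"))
    if n=="wrist": cv2.imwrite("pics/w3.png",cv2.resize(s["img"][:,:,::-1],(800,600),interpolation=cv2.INTER_CUBIC));print(s["pose"])
E
```

```text
t: 5.12
tool_pos: [0.4169, 0.1343, 0.1955]
tcp_rot: [0.0, 0.999, 0.04, -0.0]
contact_force: [0.3, 0.4, -0.7]
width: 0.144
gripper_force: 30.0
t: 5.5
tool_pos: [0.4177, 0.1313, 0.1954]
tcp_rot: [0.0, 0.999, 0.039, -0.0]
contact_force: [-0.2, 0.1, 0.3]
width: 0.149
gripper_force: 30.0
turn [ 0.0004  0.0004 -0.0018] shift [ 0.0187 -0.0434  0.0359] deg now 4.44 pos [0.4177 0.1313 0.1954] t 5.5
[[ 0.07708492  0.96910767  0.23428239  0.4830748 ]
 [-0.9970238   0.07464175  0.01929127  0.13494696]
 [ 0.00120807 -0.23507218  0.97197716  0.36517492]
 [ 0.          0.          0.          1.        ]]
```

View pics/w3.png

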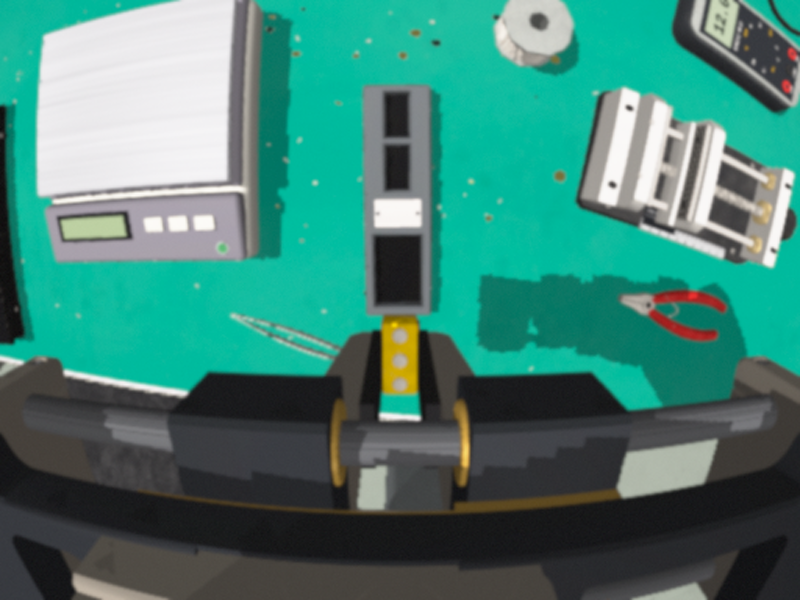

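The wrist view shows the tray at (398,200), with small pockets at (397,113) and (397,166), plate at (398,213), and large pocket at (398,270). The scale is at (150,130). Next I measure the pockets, the pan, the iron and the joint margins.

Run:
```python
from h import *
import pickle
print(r.observe()["qpos"].round(2))
s=pickle.load(open("wrist3.pkl","rb"));f=.64
h=cv2.cvtColor(s["img"],cv2.COLOR_RGB2HSV);I=lambda *a:[int(q*f) for q in a]
mat=(h[...,0]>76)&(h[...,0]<95)&(h[...,1]>150)
v=h[...,2]
rect(s,~mat,.02,I(350,75,450,312),"tray",500)
dark=v<45
print(v[int(113*f),int(397*f)],v[int(200*f),int(372*f)],v[int(213*f),int(398*f)])
rect(s,dark,.02,I(375,88,420,142),"A top");rect(s,dark,.02,I(375,140,420,195),"B");rect(s,dark,.02,I(370,230,430,312),"Bd")
rect(s,v>180,.02,I(370,190,425,235),"plate")
pan=(v>120)&(h[...,1]<40)
rect(s,pan,.058,I(20,0,262,200),"pan",2000)
rect(s,(h[...,0]>12)&(h[...,0]<40)&(h[...,1]>90),r.observe()["tool_pos"][2]+.003,I(360,300,440,400),"T1held")
t=pickle.load(open("top3.pkl","rb"));S=pickle.load(open("side.pkl","rb"))
for zz in(.15,.2,.24):print("side end",onz(S,455*f,238*f,zz).round(3),"mid",onz(S,485*f,270*f,zz).round(3))
a=cv2.resize(S["img"][130:210,270:350,::-1],None,fx=5,fy=5,interpolation=cv2.INTER_CUBIC)
b=cv2.resize(pickle.load(open("top.pkl","rb"))["img"][100:180,180:260,::-1],None,fx=5,fy=5,interpolation=cv2.INTER_CUBIC)
cv2.imwrite("pics/iron.png",np.hstack([a,b]))
```

```text
[ 0.08  0.17 -0.5   2.09  0.11  0.9  -1.97]
tray px [254. 126.] c [471.7 136.6] size 171.0 55.2 ang 4.3
35 152 250
A top px [253.  73.] c [533.5 141.3] size 29.7 13.8 ang 4.4
B px [254. 107.] c [494.3 137.7] size 30.3 14.9 ang 4.5
Bd px [254. 172.] c [418.2 131.2] size 50.0 33.4 ang 6.6
plate px [254. 136.] c [460.7 134.5] size 21.0 34.9 ang 4.4
pan px [115.  66.] c [537.6 337.8] size 151.0 198.6 ang 2.7
T1held px [256. 227.] c [418.3 129.7] size 31.7 15.4 ang 4.4
side end [0.712 0.305 0.15 ] mid [0.706 0.125 0.15 ]
side end [0.665 0.186 0.2  ] mid [0.66  0.023 0.2  ]
side end [0.627 0.091 0.24 ] mid [ 0.623 -0.059  0.24 ]
```

View pics/iron.png

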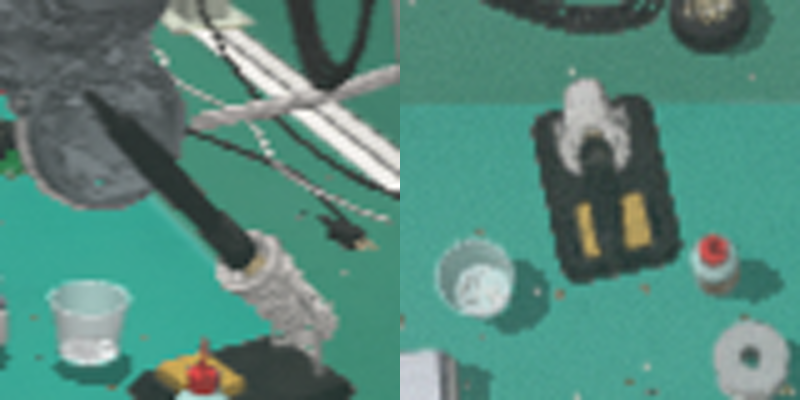

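Iron end is about (0.64, 0.12, 0.24), so for pocket A I'll turn the tool half round to keep the camera clear of it. The pockets measure 39.4 mm apart and the plate fits y=+9. T1 goes into pocket B first, with a hover and check.

```bash
python3 -c "
from h import *
go([.4943,.139,.045],4.4)"
```

```text
turn [0.0003 0.0002 0.0005] shift [ 0.5116 -0.0106  1.0036] deg now 4.45 pos [0.4179 0.1315 0.1955] t 5.6
```

```bash
python3 -m creep '[0,0.25,-0.01,0.25,0,0,0, 0,0.26,0,0.3,0,0,0, 0,0,0,0.3,0,0,0, 0,0,0,0.15,0,0,0, 0,0,0,0,0,0,0, 0,0,0,0,0,0,0]'
cat > m.py <<'E'
from h import *
import sys,pickle
# floor centres in the wrist view plus the held block's position
s=snap("wrist");o=r.observe();h=cv2.cvtColor(s["img"],cv2.COLOR_RGB2HSV)
go(o["tool_pos"],4.4);print(s["pose"][:3,3])
yel=(h[...,0]>12)&(h[...,0]<40)&(h[...,1]>90);rect(s,yel,o["tool_pos"][2]+.0035,(0,0,512,384),"yel",60)
rect(s,h[...,2]<45,.02,(200,0,310,260),"dark",60)
rect(s,(h[...,2]>180)&(h[...,1]<60),.02,(200,0,310,270),"plate",60)
cv2.imwrite("pics/%s.png"%sys.argv[1],s["img"][:,:,::-1])
E
python3 m.py w4
```

```text
t: 6.35
tool_pos: [0.4946, 0.1403, 0.0466]
tcp_rot: [-0.0, 0.999, 0.04, 0.001]
contact_force: [1.3, -0.1, 0.4]
width: 0.149
gripper_force: 30.0
turn [-0.0002 -0.0014  0.0017] shift [0. 0. 0.] deg now 4.55 pos [0.4949 0.1404 0.0469] t 6.4
[0.55965853 0.1439024  0.21651107]
yel px [258. 324.] c [420.2 131.4] size 7.8 212.4 ang 4.5
yel px [296. 283.] c [456.9 109.7] size 44.3 6.8 ang 7.6
yel px [215. 283.] c [452.8 161.3] size 44.3 6.8 ang 1.4
yel px [256. 226.] c [495.8 138.6] size 33.5 15.4 ang 3.9
dark px [302. 249.] c [468.1 103. ] size 15.6 12.1 ang 7.2
dark px [208. 250.] c [462.8 170.5] size 15.7 13.6 ang 1.9
dark px [238. 237.] c [475.5 148.7] size 8.5 37.7 ang 83.8
dark px [273. 237.] c [477.9 126. ] size 39.1 8.5 ang 15.4
dark px [259. 196.] c [505.6 138.5] size 12.1 16.5 ang 4.5
dark px [256. 153.] c [535.4 141.2] size 30.9 15.5 ang 4.5
plate px [255. 261.] c [457.7 135.7] size 11.8 15.7 ang 4.3
```

View pics/w4.png

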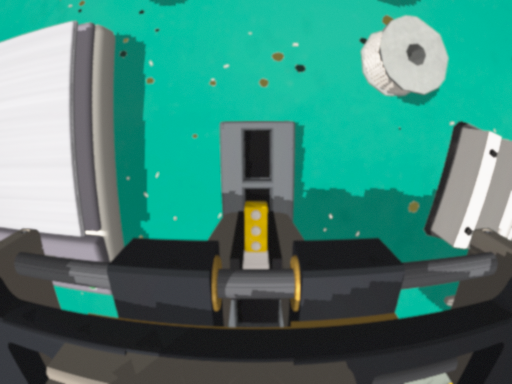

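Block B alignment: the block at (256,226) is within about 1 mm of the pocket axis. I lower it, release and retreat.

```bash
python3 -m creep '[0,-0.008,0.004,0.08,0,0,0, 0,0,0,0.06,0,0,0, 0,0,0,0.036,0,0,0, 0,0,0,0,0,0,0, 0,0,0,0,0,0,0]'; python3 -c "
from h import *
go([.4937,.1398,.0205],4.4)"
```

```text
t: 7.02
tool_pos: [0.4929, 0.1397, 0.0204]
tcp_rot: [0.001, 0.999, 0.04, 0.0]
contact_force: [-3.1, -1.4, 14.5]
width: 0.146
gripper_force: 37.4
turn [ 0.0007 -0.0002  0.0021] shift [ 0.0053 -0.0002 -0.0008] deg now 4.59 pos [0.4929 0.1397 0.0204] t 7.025
```

```bash
python3 -m creep '[0.3,0,0,-0.005,0,0,0, 0.3,0,0,0,0,0,0, 0.3,0,0,-0.1,0,0,0, 0.3,0,0,-0.4,0,0,0, 0.3,0,0,-0.4,0,0,0, 0.3,0,0,-0.3,0,0,0, 0.3,0,0,0,0,0,0]'
python3 - <<'E'
from h import *
s=snap("wrist");h=cv2.cvtColor(s["img"],cv2.COLOR_RGB2HSV);o=r.observe()
yel=(h[...,0]>12)&(h[...,0]<40)&(h[...,1]>90);rect(s,yel,.023,(200,80,310,240),"yel",60)
rect(s,h[...,2]<45,.02,(200,0,310,240),"dark",60)
rect(s,(h[...,2]>180)&(h[...,1]<60),.02,(200,0,310,270),"plate",60)
mat=(h[...,0]>76)&(h[...,0]<95)&(h[...,1]>150)
print(s["pose"][:3,3]);rect(s,~mat,.02,(190,40,320,235),"tray",500)
go([.57,-.23,.2],-31.6)
E
```

```text
t: 7.9
tool_pos: [0.4948, 0.1411, 0.2041]
tcp_rot: [-0.001, 0.999, 0.04, 0.004]
contact_force: [0.0, -0.5, -0.8]
width: 0.3
gripper_force: 0.0
yel px [257. 174.] c [493.6 137.6] size 31.8 16.9 ang 4.6
dark px [257. 226.] c [425.5 132. ] size 34.1 32.9 ang 4.6
dark px [284. 228.] c [429.5  95.2] size 37.5 18.2 ang 6.1
dark px [226. 228.] c [423.2 173.6] size 37.4 16.9 ang 3.0
dark px [257. 139.] c [534.8 141. ] size 30.0 14.4 ang 4.6
dark px [263.  13.] c [693.1 139.3] size 32.8 85.2 ang 3.3
plate px [257. 200.] c [460.5 134.8] size 20.6 34.7 ang 4.6
plate px [202.  19.] c [680.6 218.9] size 46.3 6.3 ang 6.1
[0.55870221 0.14447422 0.37442596]
tray px [217. 225.] c [425.4 187.5] size 29.9 45.7 ang 5.5
tray px [264. 185.] c [487.5 114.5] size 146.0 98.3 ang 6.5
turn [-0.001  -0.0021  0.4023] shift [1.7287 1.8349 0.0113] deg now 4.6 pos [0.4934 0.1403 0.2017] t 7.95
```

Block T1 sits in pocket B at (493.6,137.6), which matches the pocket. T2 is next. I travel first and then turn the tool to yaw −155°.

```bash
python3 -c "
from h import *
go([.5995,-.294,.20],4.6)"
```

```text
turn [-0.0003 -0.0023  0.    ] shift [0.4731 2.9428 0.0113] deg now 4.6 pos [0.4934 0.1403 0.2017] t 7.95
```

```bash
python3 -m creep '[0.5,0,0.36,0,0,0,0, 0.5,0,0.36,0,0,0,0, 0.5,0,0.36,0,0,0,0, 0.5,0.05,0.36,0,0,0,0, 0.5,0.1,0.36,0,0,0,0, 0.5,0.12,0.36,0,0,0,0, 0.5,0.1,0.36,0,0,0,0, 0.5,0.1,0.36,0,0,0,0, 0.5,0,0.06,0,0,0,0.111, 0.5,0,0,0,0,0,0.111]' | head -3; python3 -m creep '[0.5,0,0,0,0,0,0.111, 0.5,0,0,0,0,0,0.111, 0.5,0,0,0,0,0,0.111, 0.5,0,0,0,0,0,0.111, 0.5,0,0,0,0,0,0.111, 0.5,0,0,0,0,0,0.111, 0.5,0,0,0,0,0,0.111, 0.5,0,0,0,0,0,0.111, 0.5,0,0,0,0,0,0.111, 0.5,0,0,0,0,0,0.111]'; python3 -c "
from h import *
go([.5995,-.294,.15],-155);print(r.observe()['qpos'].round(2))"
```

```text
t: 9.2
tool_pos: [0.5969, -0.2952, 0.1969]
tcp_rot: [-0.001, 0.99, -0.138, -0.002]
t: 10.45
tool_pos: [0.5949, -0.2935, 0.1935]
tcp_rot: [-0.003, -0.554, 0.832, 0.007]
contact_force: [-0.1, -1.3, -2.1]
width: 0.498
gripper_force: 0.0
turn [ 0.0091 -0.0014  0.4702] shift [-0.0266 -0.0162  0.2898] deg now -112.68 pos [ 0.5949 -0.2935  0.1935] t 10.45
[ 0.09  0.54  0.46  1.6  -0.26  1.08 -2.92]
```

q7 has reached its limit in that direction, so I unwind. I'll pick T2 at yaw +25° and make the half turn the other way later.

```bash
python3 -m creep '[0.5,0,0,0,0,0,-0.109, 0.5,0,0,0,0,0,-0.109, 0.5,0,0,0,0,0,-0.109, 0.5,0,0,0,0,0,-0.109, 0.5,0,0,0,0,0,-0.109, 0.5,0,0,0,0,0,-0.109, 0.5,0,0,0,0,0,-0.109, 0.5,0,0,0,0,0,-0.109, 0.5,0,0,0,0,0,-0.109, 0.5,0,0,0,0,0,-0.109]' | head -3; python3 -m creep '[0.5,0,0,0,0,0,-0.109, 0.5,0,0,0,0,0,-0.109, 0.5,0,0,0,0,0,-0.109, 0.5,0,0,0,0,0,-0.109, 0.5,0,0,0,0,0,0, 0.5,0,0,0,0,0,0, 0.5,0,0,0,0,0,0]' | head -3
python3 - <<'E'
from h import *
go([.5995,-.294,.01],25);o=r.observe();print(o['qpos'].round(2))
s=snap("wrist");h=cv2.cvtColor(s["img"],cv2.COLOR_RGB2HSV)
yel=(h[...,0]>12)&(h[...,0]<40)&(h[...,1]>90);rect(s,yel,.012,(200,60,310,260),"yel",60)
E
```

```text
t: 11.7
tool_pos: [0.5953, -0.2933, 0.1936]
tcp_rot: [-0.002, 0.992, -0.122, -0.006]
t: 12.58
tool_pos: [0.5962, -0.2939, 0.1957]
tcp_rot: [-0.003, 0.977, 0.215, -0.004]
turn [-0.0052  0.0041 -0.0024] shift [0.0194 0.01   1.2378] deg now 24.78 pos [ 0.5962 -0.2939  0.1957] t 12.575
[ 0.46  0.52 -0.08  1.57  0.04  1.07 -0.76]
yel px [257. 166.] c [ 600.7 -293.9] size 30.7 14.5 ang 24.6
```

```bash
python3 -m creep '[0.5,0.027,0.005,0.35,-0.005,0.004,0, 0.5,0,0,0.4,0,0,0, 0.5,0,0,0.3,0,0,0, 0.5,0,0,0.12,0,0,0, 0.5,0,0,0.065,0,0,0, 0.5,0,0,0,0,0,0, 0.5,0,0,0,0,0,0]' | head -3
python3 - <<'E'
from h import *
s=snap("wrist");h=cv2.cvtColor(s["img"],cv2.COLOR_RGB2HSV)
yel=(h[...,0]>12)&(h[...,0]<40)&(h[...,1]>90);rect(s,yel,.013,(200,150,310,262),"yel",60)
go([.6005,-.293,.0096],25)
E
```

```text
t: 13.5
tool_pos: [0.6013, -0.2934, 0.0127]
tcp_rot: [0.001, 0.977, 0.215, 0.002]
yel px [252. 224.] c [ 601.8 -292.8] size 32.0 14.0 ang 23.9
turn [ 0.0015 -0.0015 -0.0017] shift [-0.0029 -0.004   0.0205] deg now 24.85 pos [ 0.6011 -0.2934  0.0127] t 13.55
```

```bash
python3 -m creep '[0.5,0,0,0.02,0,0,0, 0,0,0,0,0,0,0, 0,0,0,0,0,0,0, 0,0,0,0,0,0,0, 0,0,0,-0.1,0,0,0, 0,0,0,-0.25,0,0,0, 0,0,0,-0.4,0,0,0, 0,0,0,-0.4,0,0,0, 0,0,0,-0.15,0,0,-0.11, 0,0,0,0,0,0,-0.11]'; python3 -m creep '[0,0,0,0,0,0,-0.11, 0,0,0,0,0,0,-0.11, 0,0,0,0,0,0,-0.11, 0,0,0,0,0,0,-0.11, 0,0,0,0,0,0,-0.11, 0,0,0,0,0,0,-0.11, 0,0,0,0,0,0,-0.11, 0,0,0,0,0,0,-0.11, 0,0,0,0,0,0,-0.11, 0,0,0,0,0,0,-0.11]';python3 -c "
from h import *
go([.5345,.1425,.2],184.6);print(r.observe()['qpos'].round(2))"
```

```text
t: 14.8
tool_pos: [0.6015, -0.2934, 0.2075]
tcp_rot: [0.003, 0.924, 0.383, 0.002]
contact_force: [-0.1, 0.2, -0.6]
width: 0.135
gripper_force: 30.0
t: 16.05
tool_pos: [0.5998, -0.2931, 0.204]
tcp_rot: [0.001, 0.309, 0.951, -0.0]
contact_force: [0.7, 0.2, -0.4]
width: 0.135
gripper_force: 30.0
turn [-4.000e-04  9.000e-04 -4.515e-01] shift [0.2012 2.9295 0.0269] deg now 143.97 pos [ 0.5998 -0.2931  0.204 ] t 16.05
[ 0.77  0.57 -0.53  1.54  0.31  1.11  1.11]
```

```bash
python3 -m creep '[0,0,0,0,0,0,-0.113, 0,0,0,0,0,0,-0.113, 0,0,0,0,0,0,-0.113, 0,0,0,0,0,0,-0.113]' | head -2; python3 -m creep '[0,0.11,0.366,0,0,0,0, 0,0.11,0.366,0,0,0,0, 0,0.11,0.366,0,0,0,0, 0,0.11,0.366,0,0,0,0, 0,0,0.366,0,0,0,0, 0,0,0.366,0,0,0,0, 0,0,0.366,0,0,0,0, 0,0,0.366,0,0,0,0, 0,0,0,0.15,0,0,0, 0,0,0,0,0,0,0]';python3 -c "
from h import *
go([.5345,.1425,.05],184.6);print(r.observe()['qpos'].round(2))"
```

```text
t: 16.55
tool_pos: [0.5998, -0.2932, 0.204]
t: 17.8
tool_pos: [0.5, 0.14, 0.18]
tcp_rot: [-0.001, -0.038, 0.999, -0.001]
contact_force: [0.7, -0.2, -0.8]
width: 0.132
gripper_force: 30.0
turn [-0.0008 -0.0008 -0.0022] shift [-0.2305 -0.0017  0.8666] deg now -175.6 pos [0.5  0.14 0.18] t 17.8
[ 0.33  0.43 -0.83  1.91  0.38  0.97  0.98]
```

```bash
python3 -m creep '[0,-0.115,0,0.3,0,0,0, 0,-0.115,0,0.3,0,0,0, 0,0,0,0.2,0,0,0, 0,0,0,0.066,0,0,0, 0,0,0,0,0,0,0, 0,0,0,0,0,0,0]' | tail -4; sed -i 's/go(o\["tool_pos"\],4.4)/go(o["tool_pos"],float(sys.argv[2]))/' m.py; python3 m.py w5 184.6
```

```text
tcp_rot: [0.002, -0.038, 0.999, 0.0]
contact_force: [0.9, 0.7, 0.1]
width: 0.137
gripper_force: 30.0
turn [ 0.      0.0021 -0.0032] shift [0. 0. 0.] deg now -175.69 pos [0.5364 0.1428 0.0521] t 18.6
[0.47107346 0.13630705 0.22175327]
yel px [174. 324.] c [618.3  85.3] size 3.8 88.6 ang 4.4
yel px [338. 322.] c [606.8 209.5] size 8.7 87.8 ang 3.8
yel px [294. 283.] c [574.9 168.6] size 44.5 6.8 ang 7.9
yel px [217. 284.] c [578.6 119.2] size 44.4 7.0 ang 2.7
yel px [255. 220.] c [531.4 140.6] size 32.5 14.1 ang 5.0
yel px [255. 148.] c [488.8 137.3] size 26.1 13.4 ang 4.3
dark px [301. 250.] c [566.  177.4] size 15.2 14.4 ang 3.1
dark px [209. 250.] c [571.2 108.9] size 15.2 16.1 ang 6.0
dark px [272. 237.] c [555.6 155.7] size 38.8 8.3 ang 6.0
dark px [239. 237.] c [557.7 131.1] size 8.1 39.4 ang 86.1
dark px [255. 189.] c [521.5 139.6] size 9.4 16.9 ang 4.8
dark px [254.  42.] c [418.9 131.4] size 49.6 32.7 ang 4.7
plate px [254. 101.] c [460.6 134.5] size 21.0 35.0 ang 5.6
```

View pics/w5.png

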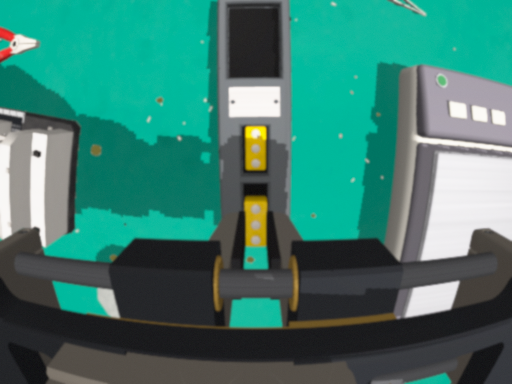

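T2 hangs at (255,220), over pocket A whose rim edge shows at (255,182). It needs about 2 mm more towards +x. T1 sits well in B at (255,148).

```bash
python3 -m creep '[0,-0.014,0,0.1,0,0,0, 0,0,0,0.06,0,0,0, 0,0,0,0.03,0,0,0, 0,0,0,0.01,0,0,0, 0,0,0,0,0,0,0]';  python3 m.py w6 184.6 | grep -v dark
```

```text
t: 19.23
tool_pos: [0.537, 0.1428, 0.0213]
tcp_rot: [-0.0, -0.038, 0.999, -0.001]
contact_force: [-4.9, -2.0, 11.9]
width: 0.138
gripper_force: 30.0
turn [-0.001  -0.0002 -0.0028] shift [0. 0. 0.] deg now -175.65 pos [0.537  0.1428 0.0213] t 19.275
[0.47220357 0.1365899  0.19116872]
yel px [174. 324.] c [618.8  85.1] size 3.8 87.8 ang 4.7
yel px [338. 322.] c [606.8 209.4] size 8.5 89.2 ang 4.2
yel px [294. 283.] c [574.9 169.1] size 45.0 7.0 ang 8.3
yel px [217. 284.] c [578.7 119. ] size 45.0 6.7 ang 1.5
yel px [255. 221.] c [532.6 140.7] size 32.6 14.7 ang 3.6
yel px [ 76. 154.] c [498.8  22.7] size 6.6 6.5 ang 88.0
yel px [255. 153.] c [492.  137.7] size 30.3 15.2 ang 3.9
plate px [254.  98.] c [460.9 134.5] size 20.9 34.3 ang 4.5
```

```bash
python3 -m creep '[0.3,0,0,-0.005,0,0,0, 0.3,0,0,0,0,0,0, 0.3,0,0,-0.1,0,0,0, 0.3,0.1,0,-0.35,0,0,0, 0.3,0.1,0,-0.35,0,0,0, 0.3,0.1,0,-0.3,0,0,0, 0.3,0.1,0,0,0,0,0, 0.3,0,0,0,0,0,0]' | head -2;  python3 m.py w6b 184.6 | grep -v dark; python3 -c "
from h import *
go([.538,-.34,.2],184.6); print(r.observe()['qpos'].round(2))"
```

```text
t: 20.27
tool_pos: [0.4766, 0.1378, 0.1862]
turn [-0.0005 -0.0002 -0.003 ] shift [0. 0. 0.] deg now -175.67 pos [0.477  0.1377 0.1856] t 20.325
[0.41164497 0.1315391  0.35595209]
yel px [245. 328.] c [554.1 134.4] size 4.2 45.9 ang 4.7
yel px [160. 323.] c [559.5  70. ] size 3.8 79.0 ang 4.4
yel px [360. 320.] c [545.5 222.9] size 8.2 95.8 ang 4.3
yel px [323. 282.] c [513.7 183. ] size 45.4 10.4 ang 9.2
yel px [188. 282.] c [520.5  95.1] size 45.3 10.5 ang 0.8
yel px [256. 222.] c [472.9 136.2] size 16.6 8.4 ang 4.8
yel px [256. 188.] c [452.  134.6] size 15.5 8.2 ang 4.4
yel px [107.   7.] c [343.6  33.5] size 11.2 8.5 ang 2.7
yel px [45. 14.] c [340.5 -24.5] size 8.7 91.2 ang 0.5
plate px [255. 160.] c [460.7 134.1] size 19.7 34.4 ang 4.3
plate px [259.  12.] c [287.  121.1] size 27.4 126.5 ang 7.7
turn [-0.0005 -0.0002 -0.003 ] shift [-0.1497 -3.2071 -0.0958] deg now -175.67 pos [0.477  0.1377 0.1856] t 20.325
[ 0.37  0.38 -0.86  1.96  0.36  0.96  0.98]
```

Both terminals are in. Next is the board. I travel over, turn to yaw 148.4° and measure the header close up.

```bash
python3 -m creep '[0.4,-0.02,-0.36,-0.05,0,0,0, 0.4,-0.02,-0.36,-0.05,0,0,0, 0.4,-0.02,-0.36,0,0,0,0, 0.4,-0.02,-0.36,0,0,0,0, 0.4,-0.02,-0.36,0,0,0,0, 0.4,-0.02,-0.36,0,0,0,0, 0.4,-0.02,-0.36,0,0,0,0, 0.4,-0.01,-0.36,0,0,0,0, 0.4,0,-0.32,0,0,0,0.1, 0.4,0,0,0,0,0,0.1]' | head -2; python3 -m creep '[0.4,0,0,0,0,0,0.1, 0.4,0,0,0,0,0,0.1, 0.4,0,0,0.4,0,0,0, 0.4,0,0,0.4,0,0,0, 0.4,0,0,0.2,0,0,0, 0.4,0,0,0,0,0,0, 0.4,0,0,0,0,0,0]' | head -2
python3 - <<'E'
from h import *
go([.540,-.3385,.0105],148.4)
s=snap("wrist");h=cv2.cvtColor(s["img"],cv2.COLOR_RGB2HSV);v=h[...,2]
mat=(h[...,0]>78)&(h[...,0]<95)&(h[...,1]>150)
rect(s,~mat,.006,(150,120,360,240),"obj",300)
rect(s,h[...,1]<110,.0145,(150,120,360,240),"hdr",50)
print(s["pose"][:3,3])
cv2.imwrite("pics/w7.png",s["img"][:,:,::-1])
E
```

```text
t: 21.58
tool_pos: [0.5346, -0.3439, 0.198]
t: 22.45
tool_pos: [0.5372, -0.3387, 0.0516]
turn [ 0.0004  0.0007 -0.0006] shift [-0.0153  0.011   0.2737] deg now 148.35 pos [ 0.5372 -0.3387  0.0516] t 22.45
obj px [303. 229.] c [ 573.8 -314.4] size 34.3 22.6 ang 57.1
obj px [208. 228.] c [ 530.5 -384.5] size 34.6 22.7 ang 59.6
obj px [249. 205.] c [ 535.4 -345.4] size 31.2 49.6 ang 59.0
hdr px [303. 229.] c [ 570.1 -314.2] size 31.6 21.6 ang 57.1
hdr px [208. 229.] c [ 528.5 -381.6] size 32.8 21.7 ang 59.6
hdr px [257. 206.] c [ 536.8 -339. ] size 13.6 36.7 ang 58.9
[ 0.48163631 -0.30597457  0.22131592]
```

View pics/w7.png

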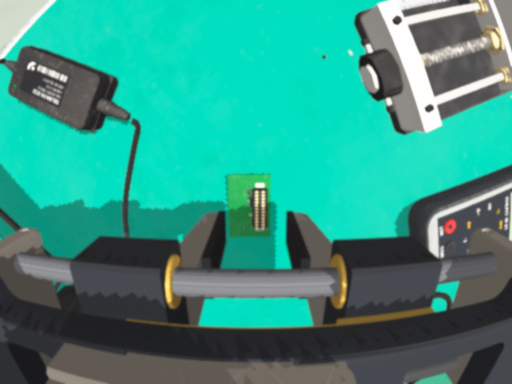

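Board at (248,205), header at (260,206): it needs about 2.5 mm along tool y and 2 mm back. Then I descend and grip.

```bash
python3 -m creep '[0.4,-0.015,0.016,0.12,0,0,0, 0.4,0,0,0.1,0,0,0, 0.4,0,0,0.054,0,0,0, 0.4,0,0,0,0,0,0, 0.4,0,0,0,0,0,0]' | head -2
python3 -c "
from h import *
go([.540,-.3385,.0105],148.4)"
```

```text
t: 23.12
tool_pos: [0.5398, -0.3377, 0.0103]
turn [ 0.0003  0.0005 -0.0007] shift [-0.0038 -0.0038 -0.0013] deg now 148.34 pos [ 0.5398 -0.3377  0.0103] t 23.125
```

```bash
python3 -m creep '[0,0,0,0,0,0,0, 0,0,0,0,0,0,0, 0,0,0,0,0,0,0, 0,0,0,0,0,0,0, 0,0,0,-0.1,0,0,0, 0,0,0,-0.25,0,0,0, 0,0,0,-0.4,0,0,0, 0,0,0,-0.4,0,0,0, 0,0,0,-0.1,0,0,0, 0,0,0,0,0,0,0]'
python3 - <<'E'
from h import *
s=snap("wrist");h=cv2.cvtColor(s["img"],cv2.COLOR_RGB2HSV);z=r.observe()["tool_pos"][2]
m=(h[...,0]>40)&(h[...,0]<77)&(h[...,1]>90)
rect(s,m,z-.0045,(180,140,330,290),"board green",100)
print(h[200:250:10,245,:].tolist())
go([.418,.141,.2],184.5);print(r.observe()["qpos"].round(2))
E
```

```text
t: 24.38
tool_pos: [0.5397, -0.338, 0.199]
tcp_rot: [0.001, 0.273, 0.962, -0.0]
contact_force: [-0.5, 0.5, -0.4]
width: 0.109
gripper_force: 30.0
board green px [255. 254.] c [ 557.8 -351.2] size 13.4 6.7 ang 61.6
board green px [241. 200.] c [ 526.  -341.6] size 30.9 27.5 ang 58.8
[[71, 190, 199], [48, 31, 83], [0, 8, 33], [150, 9, 30], [150, 9, 29]]
turn [-0.000e+00 -2.000e-04 -4.019e-01] shift [ 0.5525  3.2444 -0.0189] deg now 148.33 pos [ 0.5388 -0.3377  0.1972] t 24.425
[ 0.91  0.53 -0.56  1.63  0.31  1.07  1.28]
```

```bash
python3 -m creep '[0,0,0,0,0,0,-0.1, 0,0,0,0,0,0,-0.1, 0,0,0,0,0,0,-0.1, 0,0,0,0,0,0,-0.1]' | head -2; python3 -m creep '[0,0.07,0.36,0,0,0,0, 0,0.07,0.36,0,0,0,0, 0,0.07,0.36,0,0,0,0, 0,0.07,0.36,0,0,0,0, 0,0.07,0.36,0,0,0,0, 0,0.07,0.36,0,0,0,0, 0,0.07,0.36,0,0,0,0, 0,0.06,0.36,0,0,0,0, 0,0,0.36,0,0,0,0, 0,0,0,0.3,0,0,0]' | head -2; python3 -m creep '[0,0,0,0.4,0,0,0, 0,0,0,0.2,0,0,0, 0,0,0,0,0,0,0, 0,0,0,0,0,0,0]'
cat > m2.py <<'E'
from h import *
s=snap("wrist");h=cv2.cvtColor(s["img"],cv2.COLOR_RGB2HSV);z=r.observe()["tool_pos"][2]
go([.418,.1415,z],184.5);print(s["pose"][:3,3].round(4))
m=(h[...,0]>40)&(h[...,0]<77)&(h[...,1]>90)
mat=(h[...,0]>76)&(h[...,0]<95)&(h[...,1]>150)
rect(s,m,z-.0055,(150,100,350,290),"green",60)
rect(s,h[...,2]<45,.02,(215,60,300,240),"dark",40)
rect(s,(h[...,2]>180)&(h[...,1]<60),.02,(200,140,310,285),"plate",30)
for v in range(130,226,8):
    row=h[v,205:305]; lab=''.join('g' if m[v,u] else 'M' if mat[v,u] else 'k' if h[v,u,2]<45 else 'w' if h[v,u,2]>180 and h[v,u,1]<60 else '.' for u in range(205,305)); print(v,lab)
E
python3 m2.py
```

```text
t: 24.92
tool_pos: [0.5382, -0.3371, 0.1948]
t: 26.18
tool_pos: [0.4211, 0.145, 0.1531]
t: 26.68
tool_pos: [0.4204, 0.141, 0.0628]
tcp_rot: [0.0, -0.038, 0.999, 0.0]
contact_force: [-0.4, 0.8, -0.6]
width: 0.107
gripper_force: 30.0
turn [ 0.0003  0.0011 -0.0018] shift [0.0197 0.005  0.    ] deg now -175.66 pos [0.421  0.141  0.0634] t 26.725
[0.3556 0.1344 0.2326]
green px [256. 253.] c [440.4 140.9] size 7.3 13.7 ang 4.3
green px [241. 199.] c [409.1 129.7] size 29.0 31.7 ang 4.9
dark px [267. 226.] c [435.7 150.2] size 22.2 7.8 ang 4.8
dark px [243. 227.] c [437.2 130.3] size 22.2 6.2 ang 3.7
dark px [244. 173.] c [396.3 129.4] size 13.3 33.1 ang 4.4
plate px [256. 262.] c [467.2 142.9] size 6.4 15.3 ang 4.3
130 MMMMMMMMMMMMMMMMMMMMMMMMMMMMMMMMMMMMMMMMMMMMMMMMMMMMMMMMMMMMMMMMMMMMMMMMMMMMMMMMMMMMMMMMMMMMMMMMMMMM
138 MMMMMMMMMMMMMMMMMMMMMMMMMMMMMMMMMMMMMMMMMMMMMMMMMMMMMMMMMMMMMMMMMMMMMMMMMMMMMMMMMMMMMMMMMMMMMMMMMMMM
146 MMMMMMMMMMMMMMMMMMMMMMMMMMMMMMMMMMMMMMMMMMMMMMMMMMMMMMMMMMMMMMMMMMMMMMMMMMMMMMMMMMMMMMMMMMMMMMMMMMMM
154 MMMMMM.......................................................
[... 179 characters left out ...]
kkkkkkkkkkkkkkkkkkkkkkkkkkkkkkkkk...........MMMMMMMMMMMMMMMMMMMMMMMMMM
178 MMMMM............kkkkkkkkkkkkkkkkkkkkkkkkkkkkkkkkkkkkkkkkkkkkkk..........MMMMMMMMMMMMMMMMMMMMMMMMMMM
186 MMMMMM....ggggggggggggggggggggggggggggggggggggggggggggggggggggg..........MMMMMMMMMMMMMMMMMMMMMMMMMMM
194 MMMMMM.....gggggggggggggggggggggggggggggggggg.........ggggggggg...........MMMMMMMMMMMMMMMMMMMMMMMMMM
202 MMMMMMM....ggggggggggggggggggggggg..ggggggg.............ggggggg..........MMMMMMMMMMMMMMMMMMMMMMMMMMM
210 MMMMMMM....ggggggggggggggggggggggggggg.....................gggg..........MMMMMMMMMMMMMMMMMMMMMMMMMMM
218 MMMMMMM.....ggggggg.................kkkkkk................kkkkkkkk................MMMMMMMMMMMMMMMMMM
```

```bash
python3 -m creep '[0,0.016,0.003,0.1,0,0,0, 0,0,0,0.1,0,0,0, 0,0,0,0.05,0,0,0, 0,0,0,0.03,0,0,0, 0,0,0,0,0,0,0, 0,0,0,0,0,0,0]'; python3 m2.py | grep -v M
```

```text
t: 27.48
tool_pos: [0.4182, 0.1411, 0.0205]
tcp_rot: [0.0, -0.038, 0.999, 0.0]
contact_force: [-0.2, 0.3, -0.6]
width: 0.112
gripper_force: 30.0
turn [ 0.0001  0.0005 -0.0018] shift [0.0014 0.0031 0.    ] deg now -175.66 pos [0.4182 0.141  0.0205] t 27.525
[0.3533 0.1346 0.1903]
green px [256. 254.] c [439.2 141. ] size 8.8 13.8 ang 4.4
green px [240. 199.] c [407.5 129.8] size 28.6 33.1 ang 4.4
dark px [243. 226.] c [418.8 131.2] size 17.8 5.0 ang 3.7
dark px [256. 198.] c [408.9 132.2] size 40.2 31.9 ang 8.9
```

```bash
python3 -m creep '[0.25,0,0,0,0,0,0, 0.25,0,0,0,0,0,0, 0.3,0,0,-0.1,0,0,0, 0.3,0,0,-0.3,0,0,0, 0.3,0,0,-0.35,0,0,0, 0.7,0,0,-0.35,0,0,0, 0.7,0,0,0,0,0,0, 0.7,0,0,0,0,0,0]'|head -3
python3 - <<'E'
from h import *
s=snap("wrist");h=cv2.cvtColor(s["img"],cv2.COLOR_RGB2HSV)
m=(h[...,0]>40)&(h[...,0]<77)&(h[...,1]>90)
rect(s,m,.016,(190,60,320,290),"board",40)
yel=(h[...,0]>12)&(h[...,0]<40)&(h[...,1]>90);rect(s,yel,.023,(220,60,290,250),"yel",60)
rect(s,h[...,2]<45,.02,(215,60,300,240),"dark",30)
rect(s,(h[...,2]>180)&(h[...,1]<60),.02,(200,140,310,285),"plate",60)
print(s["pose"][:3,3]);o=r.observe();go([.4607,.1361,.02],184.5);print(o["qpos"].round(2))
t=snap("top");ht=cv2.cvtColor(t["img"],cv2.COLOR_RGB2HSV)
rect(t,(ht[...,2]>140)&(ht[...,1]<45),.058,(125,165,197,222),"pan top",400)
rect(t,(ht[...,0]>40)&(ht[...,0]<75)&(ht[...,1]>80),.016,(205,180,240,245),"board top",5)
E
```

```text
t: 28.52
tool_pos: [0.4177, 0.1404, 0.1857]
tcp_rot: [0.0, -0.038, 0.999, -0.0]
board px [249. 173.] c [417.5 130.4] size 51.0 33.6 ang 4.6
yel px [250. 235.] c [491.6 137.4] size 32.9 16.9 ang 4.4
plate px [249. 209.] c [460.8 134. ] size 21.2 35.8 ang 4.4
[0.35274938 0.13410832 0.35550813]
turn [-0.0004 -0.0004 -0.002 ] shift [-0.2861 -0.051   1.1004] deg now -175.68 pos [0.4173 0.1404 0.1851] t 28.575
[ 0.45  0.3  -0.96  2.08  0.31  0.92  0.96]
pan top px [161. 196.] c [524.5 349.2] size 176.1 181.5 ang 3.5
```

All parts are in the tray. Next is locating the pan exactly.

Run:
```python
from h import *
import pickle
t=pickle.load(open("top.pkl","rb"));g=cv2.cvtColor(t["img"],cv2.COLOR_RGB2HSV)
for u in(150,165,180):print("col",u,g[164:232,u,2].tolist())
for v in(180,205):print("row",v,g[v,128:200,2].tolist())
s=pickle.load(open("wrist3.pkl","rb"));g=cv2.cvtColor(s["img"],cv2.COLOR_RGB2HSV)
for v in(40,100):print("w row",v,g[v,15:170,2].tolist())
for u in(50,130):print("w col",u,g[0:140,u,2].tolist())
```

```text
col 150 [156, 156, 160, 158, 159, 160, 160, 155, 155, 214, 215, 213, 210, 211, 213, 211, 213, 216, 216, 213, 210, 212, 216, 215, 213, 213, 210, 211, 215, 214, 214, 213, 212, 212, 213, 217, 214, 214, 217, 214, 214, 211, 213, 211, 211, 213, 211, 209, 185, 123, 144, 180, 154, 152, 104, 142, 182, 185, 182, 171, 111, 133, 157, 156, 156, 156, 132, 117]
col 165 [161, 158, 162, 158, 160, 159, 156, 143, 208, 212, 211, 213, 211, 213, 215, 214, 214, 215, 210, 212, 213, 218, 214, 213, 213, 212, 214, 214, 215, 216, 214, 214, 213, 214, 215, 218, 217, 216, 217, 214, 214, 214, 213, 214, 216, 215, 214, 196, 126, 133, 156, 156, 161, 161, 162, 163, 164, 161, 159, 161, 159, 159, 158, 157, 157, 130, 115, 126]
col 180 [132, 157, 161, 160, 162, 159, 159, 206, 208, 210, 213, 209, 208, 213, 214, 213, 214, 214, 214, 216, 217, 215, 214, 214, 213, 216, 214, 216, 216, 215, 214, 216, 216, 216, 217, 217, 219, 218, 216, 218, 216, 217, 218, 217, 219, 213, 174, 132, 171, 161, 153, 160, 162, 164, 179, 176, 173, 157, 160, 160, 158, 160, 160, 155, 127, 119, 156, 164]
row 180 [160, 160, 159, 164, 160, 162, 160, 183, 214,
[... 2973 characters left out ...]
[233, 232, 232, 233, 234, 235, 237, 238, 237, 236, 234, 233, 234, 234, 236, 236, 237, 237, 238, 238, 237, 237, 238, 238, 236, 237, 237, 238, 238, 239, 239, 237, 238, 239, 241, 241, 242, 241, 239, 239, 238, 239, 238, 238, 237, 238, 238, 239, 241, 241, 240, 240, 240, 240, 241, 241, 242, 242, 242, 242, 242, 242, 242, 241, 241, 241, 242, 242, 242, 241, 240, 239, 238, 239, 241, 243, 244, 243, 243, 243, 243, 244, 245, 245, 245, 244, 243, 244, 244, 244, 244, 243, 242, 242, 243, 244, 245, 245, 245, 246, 245, 244, 244, 244, 244, 244, 244, 243, 244, 245, 245, 245, 245, 244, 240, 227, 187, 138, 123, 168, 230, 248, 243, 196, 138, 138, 156, 166, 171, 174, 174, 174, 174, 174, 176, 175, 177, 201, 235, 249]
```

Run:
```python
from h import *
import pickle
t=pickle.load(open("top.pkl","rb"));g=cv2.cvtColor(t["img"],cv2.COLOR_RGB2HSV)
rect(t,(g[...,2]>188)&(g[...,1]<60),.058,(128,160,200,213),"pan top",400)
s=pickle.load(open("wrist3.pkl","rb"));G=cv2.cvtColor(s["img"],cv2.COLOR_RGB2GRAY)
G=cv2.cvtColor(s["img"],cv2.COLOR_RGB2HSV)[...,2]
P=lambda u,v:onz(s,u,v,.058)*1000
# near edge, left edge, right edge points
print("near",[P(50,121.8).round(1)[:2],P(130,115.8).round(1)[:2]])
print("left",[P(25.5,40).round(1)[:2],P(23.5,100).round(1)[:2]],"far@50",P(50,15).round(1)[:2])
print("right",[P(146.8,40).round(1)[:2],P(145.2,100).round(1)[:2]])
```

```text
pan top px [161. 192.] c [542.9 350.7] size 138.8 180.3 ang 3.6
near [array([471.8, 384.8]), array([478.3, 270.9])]
left [array([581.6, 440.3]), array([501.1, 434.3])] far@50 [609.5 400.9]
right [array([562.3, 257.7]), array([495.7, 253.6])]
```

```bash
python3 -m creep '[0.7,-0.143,-0.025,0.3,0,0,0, 0.7,-0.143,-0.025,0.3,0,0,0, 0.7,0,0,0.3,0,0,0, 0.7,0,0,0.2,0,0,0, 0.7,0,0,0.1,0,0,0, 0.7,0,0,0,0,0,0, 0.7,0,0,0,0,0,0]'
python3 - <<'E'
from h import *
import pickle
go([.4607,.1361,.005],184.5)
t=pickle.load(open("top.pkl","rb"));S=pickle.load(open("side.pkl","rb"));f=.64
def tri(a,b):
    o1,d1=ray(t,a[0]*f,a[1]*f);o2,d2=ray(S,b[0]*f,b[1]*f)
    A=np.c_[d1,-d2];k=np.linalg.lstsq(A,o2-o1,rcond=None)[0];p=o1+d1*k[0];q=o2+d2*k[1];return ((p+q)/2).round(3),np.linalg.norm(p-q).round(3)
print("nozzle",tri((200,215),(452,255)),tri((170,215),(435,250)),tri((235,215),(470,255)))
s=snap("wrist");h=cv2.cvtColor(s["img"],cv2.COLOR_RGB2HSV)
rect(s,(h[...,2]>180)&(h[...,1]<60),.02,(220,140,290,262),"plate",60)
E
```

```text
t: 29.5
tool_pos: [0.462, 0.1371, 0.0064]
tcp_rot: [0.001, -0.038, 0.999, 0.0]
contact_force: [-0.4, 0.2, 0.7]
width: 0.701
gripper_force: 0.0
turn [ 0.0002  0.0012 -0.0017] shift [ 0.0092 -0.006   0.0092] deg now -175.65 pos [0.462  0.1371 0.0064] t 29.5
nozzle (array([0.759, 0.481, 0.03 ]), np.float64(0.027)) (array([0.752, 0.557, 0.017]), np.float64(0.004)) (array([0.758, 0.387, 0.065]), np.float64(0.049))
plate px [255. 232.] c [460.5 133.9] size 20.3 34.8 ang 4.0
```

```bash
python3 -m creep '[0.7,0.008,0,0.008,0,0,0, 0,0,0,0,0,0,0, 0,0,0,0,0,0,0, 0,0,0,0,0,0,0, 0,0,0,-0.05,0,0,0, 0,0,0,-0.15,0,0,0, 0,0,0,-0.25,0,0,0, 0,0,0,-0.3,0,0,0, 0,0,0,-0.2,0,0,0, 0,0,0,0,0,0,0]'
python3 - <<'E'
from h import *
go([.52,.3,.16],93.6);print(r.observe()["qpos"].round(2))
s=snap("wrist");h=cv2.cvtColor(s["img"],cv2.COLOR_RGB2HSV)
z=r.observe()["tool_pos"][2]
rect(s,(h[...,2]>180)&(h[...,1]<60),z+.015,(220,140,290,262),"plate",60)
m=(h[...,0]>40)&(h[...,0]<77)&(h[...,1]>90);rect(s,m,z+.011,(200,40,320,250),"board",60)
E
```

```text
t: 30.8
tool_pos: [0.4614, 0.1369, 0.1486]
tcp_rot: [0.002, -0.038, 0.999, 0.0]
contact_force: [0.2, 0.2, -2.9]
width: 0.54
gripper_force: 30.0
turn [0.0024 0.0023 1.0078] shift [ 1.0609  0.4585 -0.0762] deg now -175.7 pos [0.4614 0.1369 0.1486] t 30.8
[ 0.38  0.43 -0.89  2.03  0.43  0.88  0.9 ]
plate px [255. 236.] c [462.4 135.3] size 18.7 33.2 ang 4.3
board px [253. 155.] c [417.9 130.9] size 51.0 33.2 ang 4.3
```

```bash
python3 -m creep '[0,0,0,-0.05,0.002,0.002,0.112, 0,0,0,-0.05,0,0,0.112, 0,0,0,0,0,0,0.112, 0,0,0,0,0,0,0.112, 0,0,0,0,0,0,0.112, 0,0,0,0,0,0,0.112, 0,0,0,0,0,0,0.112, 0,0,0,0,0,0,0.112, 0,0,0,0,0,0,0.112, 0,0,0,0,0,0,0]'|head -3; python3 -c "
from h import *
go([.543,.3582,.10],93.6);print(r.observe()['qpos'].round(2))"
```

```text
t: 32.1
tool_pos: [0.4591, 0.1363, 0.1602]
tcp_rot: [-0.001, 0.684, 0.73, -0.003]
turn [-0.0037  0.0024  0.0016] shift [1.4412 0.6513 0.4016] deg now 93.75 pos [0.4591 0.1363 0.1602] t 32.1
[ 0.12  0.32 -0.56  2.03  0.22  0.86 -0.5 ]
```

```bash
python3 -m creep '[0,0.14,0.065,0,0,0,0, 0,0.24,0.11,0,0,0,0, 0,0.24,0.11,0,0,0,0, 0,0.24,0.11,0,0,0,0, 0,0.24,0.11,0,0,0,0, 0,0.2,0.09,0,0,0,0, 0,0.14,0.056,0.05,0,0,0, 0,0,0,0.15,0,0,0, 0,0,0,0.1,0,0,0, 0,0,0,0,0,0,0]'; python3 -m creep '[0,0,0,0,0,0,0, 0,0,0,0,0,0,0]' | tail -1
cat > m3.py <<'E'
from h import *
o=r.observe();z=o["tool_pos"][2];go([.543,.3582,z],93.6);bz=z-.0052
s=snap("wrist");h=cv2.cvtColor(s["img"],cv2.COLOR_RGB2HSV);print("cam",s["pose"][:3,3].round(4))
rect(s,(h[...,2]>180)&(h[...,1]<60),bz+.02,(225,200,288,262),"plate",60)
m=(h[...,0]>40)&(h[...,0]<77)&(h[...,1]>90);rect(s,m,bz+.006+.01,(200,40,320,250),"board",60)
v=h[...,2]
for u in(150,170,190,200,255,310,320,340,360):print("col",u,[int(x) for x in v[0:210:3,u]])
for w in(120,160,200):print("row",w,[int(x) for x in v[w,130:380:3]])
t=snap("top");g=cv2.cvtColor(t["img"],cv2.COLOR_RGB2HSV)
np.save("topv.npy",t["img"]);np.save("wv.npy",s["img"])
E
python3 m3.py
```

```text
t: 33.35
tool_pos: [0.5429, 0.3569, 0.1137]
tcp_rot: [-0.0, 0.684, 0.729, -0.004]
contact_force: [-0.3, 0.1, -2.1]
width: 0.541
gripper_force: 30.0
gripper_force: 30.0
turn [-0.0009  0.0014  0.0002] shift [-0.0004 -0.0097  0.    ] deg now 93.62 pos [0.5444 0.3584 0.1169] t 33.6
cam [0.5408 0.4223 0.2866]
plate px [255. 236.] c [544.5 356.2] size 35.0 21.0 ang 3.8
board px [254. 155.] c [540.9 401.1] size 33.2 50.6 ang 3.7
col 150 [16, 20, 38, 121, 124, 123, 142, 196, 194, 192, 196, 196, 198, 197, 197, 197, 198, 198, 199, 199, 199, 198, 198, 196, 197, 199, 199, 199, 199, 199, 198, 201, 200, 179, 184, 184, 184, 184, 182, 173, 169, 171, 171, 163, 164, 162, 151, 143, 143, 144, 126, 119, 110, 99, 90, 83, 80, 70, 62, 57, 54, 56, 60, 65, 78, 94, 99, 47, 143, 186]
col 170 [19, 42, 120, 124, 125, 126, 173, 198, 199, 199, 199, 199, 199, 200, 199, 199, 200, 200, 199, 199, 199, 199, 199, 198, 198, 198, 198, 199, 199, 199, 199, 225, 243, 230, 242, 242, 241, 241, 241, 241, 241, 241, 241, 241, 240, 240, 241, 240, 241, 240, 240, 240, 239, 240, 239, 240, 240, 239, 239, 238, 238, 238, 237, 235, 234, 2
[... 3083 characters left out ...]
 212, 141, 144, 135, 84, 88, 151, 154, 153, 155, 154, 154, 152, 151, 149, 148, 116, 63, 165, 231, 88, 128, 238, 112, 134, 97, 35, 80, 124, 145, 139, 171, 242, 242, 240, 241, 241, 240, 242, 243, 241, 242, 241, 241, 211, 196, 196, 196, 195, 195, 195, 194, 196, 195, 195, 197, 194, 196]
row 200 [180, 67, 50, 53, 61, 73, 80, 48, 156, 184, 167, 117, 92, 219, 240, 242, 240, 240, 240, 240, 240, 241, 241, 239, 241, 242, 241, 152, 142, 142, 115, 75, 117, 129, 128, 129, 127, 127, 127, 126, 125, 125, 127, 127, 128, 126, 128, 128, 128, 127, 122, 53, 46, 97, 134, 143, 132, 222, 242, 242, 241, 240, 239, 240, 242, 241, 240, 239, 241, 224, 196, 196, 196, 195, 194, 195, 195, 195, 196, 195, 195, 197, 197, 197]
```

Run:
```python
from h import *
v=cv2.cvtColor(np.load("wv.npy"),cv2.COLOR_RGB2HSV)[...,2]
for u in(185,200,310,325):print(u,v[84:106,u].tolist())
print(255,v[84:106,255].tolist(),240,v[84:106,240].tolist())
for w in(120,160,200):print(w,v[w,155:178].tolist(),v[w,330:348].tolist(), v[w,200:222].tolist(),v[w,294:312].tolist())
t=np.load("topv.npy");V=cv2.cvtColor(t,cv2.COLOR_RGB2HSV)[...,2]
for w in(178,180,205,208):print("top",w,V[w,128:200].tolist())
for u in(150,165,175):print("top col",u,V[165:220,u].tolist())
s=snap("wrist");print(s["pose"].tolist(),r.observe()["tool_pos"])
```

```text
185 [199, 199, 199, 198, 199, 199, 199, 203, 223, 241, 249, 244, 220, 210, 224, 230, 230, 235, 239, 240, 241, 240]
200 [199, 198, 198, 197, 198, 197, 200, 215, 235, 248, 246, 224, 210, 223, 236, 241, 243, 243, 243, 243, 243, 243]
310 [197, 197, 197, 196, 195, 197, 199, 215, 234, 248, 245, 221, 207, 229, 239, 243, 244, 244, 244, 244, 244, 243]
325 [196, 197, 197, 197, 197, 197, 197, 204, 221, 240, 248, 242, 218, 219, 235, 239, 239, 242, 244, 244, 245, 245]
255 [195, 194, 195, 194, 196, 199, 212, 216, 186, 149, 143, 144, 139, 141, 144, 147, 145, 147, 145, 136, 117, 97] 240 [195, 194, 195, 194, 196, 199, 211, 219, 199, 161, 147, 150, 149, 146, 146, 146, 145, 146, 145, 137, 117, 101]
120 [170, 162, 147, 128, 109, 97, 88, 92, 118, 175, 221, 232, 236, 239, 240, 241, 241, 240, 240, 240, 241, 241, 241] [244, 244, 244, 243, 243, 243, 243, 243, 244, 243, 239, 222, 198, 193, 194, 193, 194, 194] [241, 243, 244, 244, 244, 244, 235, 201, 154, 136, 141, 145, 144, 145, 145, 144, 135, 120, 102, 86, 73, 80] [143, 145, 145, 145, 143, 138, 132, 149, 200, 236, 244, 245, 245, 244, 243, 243, 243, 241]
160 
[... 2661 characters left out ...]
09, 111, 114, 114, 117, 114, 113, 116, 118, 118, 118, 115, 115, 118, 115, 116, 116, 117, 115, 113, 112, 114, 112]
top col 175 [172, 174, 172, 176, 173, 168, 155, 148, 175, 219, 222, 220, 215, 143, 97, 92, 88, 91, 74, 76, 75, 75, 81, 83, 84, 91, 91, 93, 97, 97, 99, 104, 101, 103, 106, 109, 108, 110, 109, 112, 114, 113, 114, 115, 117, 118, 118, 115, 117, 115, 117, 118, 116, 116, 116]
[[0.9980330867806839, -0.06141217731111243, -0.012589764450767975, 0.5406828430269458], [0.06264738144762347, 0.9696953017091694, 0.2361489518099038, 0.4223024881392148], [-0.002294185862848319, -0.23647318309074453, 0.9716353072990686, 0.28649274760747745], [0.0, 0.0, 0.0, 1.0]] [0.54428545 0.35827963 0.11669226]
```

Run:
```python
from h import *
s=snap("wrist");b=.1115
P=lambda u,v,z:(onz(s,u,v,z)[:2]*1000).round(1)
print("far outer",P(200,91.3,.058),P(310,91.3,.058),"seam",P(200,96,.058),P(310,96,.058))
for w,l,rr,tl,tr in((120,163.8,341.3,207.5,301.7),(160,165,339.8,208.6,301.3),(200,168.2,337.3,210.3,300.1)):
    print(w,"pan L",P(l,w,.058),"R",P(rr,w,.058),"tray L",P(tl,w,b+.02),"R",P(tr,w,b+.02))
print("tray end",P(255,92.2,b+.02),P(240,92.4,b+.02))
h=cv2.cvtColor(s["img"],cv2.COLOR_RGB2HSV)
print("hs",h[84:106,200,:2].tolist())
```

```text
far outer [496.4 439.7] [580.5 444.9] seam [496.6 436. ] [580.7 441.3]
120 pan L [468.2 416.6] R [607.1 425.1] tray L [515.4 419.1] R [564.4 422.2]
160 pan L [469.9 384.7] R [609.1 393.4] tray L [516.9 398. ] R [565.9 401.1]
200 pan L [472.5 351.5] R [611.2 360.4] tray L [518.4 376. ] R [567.4 379.1]
tray end [539.2 434.8] [531.5 434.3]
hs [[85, 241], [85, 242], [85, 246], [85, 242], [85, 239], [85, 205], [83, 127], [75, 45], [38, 9], [23, 8], [20, 10], [4, 8], [150, 4], [135, 2], [150, 1], [150, 1], [135, 2], [135, 2], [135, 2], [150, 1], [135, 2], [135, 2]]
```

The tray is parallel to the pan but about 2.4 mm too far in +x. The pan's +y edge is ambiguous (lip or seam), so I back off to see both pan ends in one view.

```bash
python3 -m creep '[0,-0.2,0,-0.16,0,0,0, 0,-0.35,0,-0.16,0,0,0, 0,-0.35,0,-0.16,0,0,0, 0,-0.35,0,-0.1,0,0,0, 0,-0.15,0,0,0,0,0, 0,0,0,0,0,0,0, 0,0,0,0,0,0,0, 0,0,0,0,0,0,0]' | tail -5
python3 - <<'E'
from h import *
s=snap("wrist");np.save("wv2.npy",s["img"]);h=cv2.cvtColor(s["img"],cv2.COLOR_RGB2HSV)
print(s["pose"][:3,3],r.observe()["tool_pos"],r.observe()["t"])
def pix(x,y,z=.058):
    T=s["pose"];K=s["intrinsics"];p=T[:3,:3].T@(np.array([x,y,z])-T[:3,3]);d=np.array([p[0],-p[1],-p[2]]);t=np.arctan2(np.hypot(d[0],d[1]),d[2]);k=t/np.hypot(d[0],d[1]);return K[0,0]*d[0]*k+K[0,2],K[1,1]*d[1]*k+K[1,2]
for X in(.50,.58,.595):
    u,v=pix(X,.44);print("far",X,u,v);u=int(round(u))
    for w in range(int(v)-7,int(v)+9):print(w,u,h[w,u].tolist(),onz(s,u,w,.058)[:2].round(4).tolist())
    u,v=pix(X,.26);print("near",X,u,v);u=int(round(u))
    for w in range(int(v)-9,int(v)+11):print(w,u,h[w,u].tolist(),onz(s,u,w,.058)[:2].round(4).tolist())
E
```

```text
tool_pos: [0.5569, 0.1508, 0.2034]
tcp_rot: [-0.0, 0.683, 0.73, -0.002]
contact_force: [-0.8, 0.7, -2.6]
width: 0.542
gripper_force: 30.0
[0.55334995 0.21476983 0.37315337] [0.55696802 0.15062624 0.20338956] 34.85
far 0.5 223.21779665874493 -68.95116523212971
-75 223 [102, 15, 83] [0.4988, 0.4499]
-74 223 [98, 12, 83] [0.4989, 0.4483]
-73 223 [102, 16, 82] [0.4991, 0.4466]
-72 223 [96, 15, 83] [0.4993, 0.445]
-71 223 [102, 15, 83] [0.4994, 0.4433]
-70 223 [98, 12, 83] [0.4996, 0.4417]
-69 223 [108, 15, 83] [0.4997, 0.4401]
-68 223 [113, 12, 83] [0.4999, 0.4385]
-67 223 [98, 12, 82] [0.5001, 0.4369]
-66 223 [113, 12, 84] [0.5002, 0.4353]
-65 223 [113, 12, 82] [0.5004, 0.4337]
-64 223 [105, 12, 82] [0.5005, 0.4321]
-63 223 [108, 15, 83] [0.5007, 0.4305]
-62 223 [113, 12, 83] [0.5008, 0.429]
-61 223 [105, 12, 82] [0.501, 0.4274]
-60 223 [110, 9, 82] [0.5011, 0.4259]
near 0.5 208.93995270902036 71.90778055054207
62 209 [135, 2, 242] [0.4993, 0.2709]
63 209 [135, 2, 242] [0.4994, 0.2698]
64 209 [135, 2, 242] [0.4995, 0.2687]
65 209 [135, 2, 242] [0.4995, 0.2676]
66 209 [135, 2, 242] [0.49
[... 2825 characters left out ...]
[0.5945, 0.2692]
70 299 [135, 2, 239] [0.5945, 0.2681]
71 299 [135, 2, 239] [0.5946, 0.267]
72 299 [135, 2, 239] [0.5947, 0.2659]
73 299 [150, 1, 238] [0.5947, 0.2648]
74 299 [135, 2, 239] [0.5948, 0.2637]
75 299 [150, 3, 238] [0.5949, 0.2627]
76 299 [140, 3, 232] [0.5949, 0.2616]
77 299 [140, 4, 207] [0.595, 0.2605]
78 299 [130, 5, 158] [0.5951, 0.2594]
79 299 [143, 8, 123] [0.5952, 0.2583]
80 299 [144, 11, 111] [0.5952, 0.2572]
81 299 [140, 15, 105] [0.5953, 0.2562]
82 299 [165, 10, 104] [0.5954, 0.2551]
83 299 [15, 16, 128] [0.5954, 0.254]
84 299 [16, 18, 156] [0.5955, 0.2529]
85 299 [21, 21, 160] [0.5956, 0.2519]
86 299 [19, 19, 144] [0.5957, 0.2508]
87 299 [26, 15, 122] [0.5957, 0.2497]
```

The −y pan edge at y=256.7 and the +y seam at 438.4 both give a pan centre of 347.5 in the camera frame. The tray was already right in y and 2.4 mm off in x. Going back, corrected.

```bash
python3 -c "
from h import *
go([.5419,.3587,.085],93.7)"
```

```text
turn [-0.0021  0.0014  0.0007] shift [ 1.3907 -0.0107  0.7893] deg now 93.76 pos [0.557  0.1506 0.2034] t 34.85
```

```bash
python3 -m creep '[0,0.2,-0.005,0,-0.002,0.001,0, 0,0.33,-0.005,0,0,0,0, 0,0.33,0,0.1,0,0,0, 0,0.33,0,0.2,0,0,0, 0,0.15,0,0.2,0,0,0, 0,0.05,0,0.18,0,0,0, 0,0,0,0.1,0,0,0, 0,0,0,0,0,0,0, 0,0,0,0,0,0,0, 0,0,0,0,0,0,0]'
python3 - <<'E'
from h import *
go([.5419,.3587,.085],93.7)
s=snap("wrist");b=r.observe()["tool_pos"][2]-.0052;v=cv2.cvtColor(s["img"],cv2.COLOR_RGB2HSV)[...,2].astype(float)
np.save("wv3.npy",s["img"])
P=lambda u,v,z:(onz(s,u,v,z)[:2]*1000).round(1)
def cross(a,lo,hi,th):
    for i in range(lo,hi,1 if hi>lo else -1):
        d=1 if hi>lo else -1
        if (a[i]-th)*(a[i+d]-th)<=0: return i+d*(a[i]-th)/(a[i]-a[i+d])
for w in(130,150,170,190):
    a=v[w];tl=cross(a,225,150,192);tr=cross(a,285,340,192)
    pl=cross(a,int(tl)-4,120,165);pr=cross(a,int(tr)+5,400,220)
    print(w,"tray",P(tl,w,b+.02),P(tr,w,b+.02),"pan",P(pl,w,.058),P(pr,w,.058))
for u in(195,205,305,315,240,255):print(u,[int(x) for x in v[70:112,u]])
E
```

```text
t: 36.1
tool_pos: [0.5437, 0.3567, 0.0876]
tcp_rot: [0.001, 0.685, 0.729, 0.001]
contact_force: [0.5, 0.3, -1.7]
width: 0.542
gripper_force: 30.0
turn [ 0.0015  0.0002 -0.0015] shift [ 0.0139 -0.0113  0.0177] deg now 93.56 pos [0.5437 0.3567 0.0876] t 36.1
130 tray [514.9 412.3] [564.5 415.3] pan [469.9 408.8] [607.8 417.2]
150 tray [515.7 401.7] [565.1 404.7] pan [470.8 394.8] [608.8 403.3]
170 tray [516.4 391. ] [565.9 394. ] pan [471.7 380.6] [609.4 389.1]
190 tray [517.1 380. ] [566.6 383. ] pan [472.5 366. ] [610.6 374.5]
195 [195, 196, 197, 197, 196, 197, 198, 196, 198, 198, 196, 197, 196, 196, 195, 199, 212, 233, 247, 244, 221, 206, 225, 236, 242, 243, 243, 243, 243, 243, 243, 243, 243, 243, 243, 243, 243, 243, 243, 243, 243, 243]
205 [195, 195, 196, 196, 198, 197, 196, 197, 196, 196, 195, 194, 195, 195, 196, 202, 220, 240, 247, 239, 214, 208, 227, 238, 241, 241, 241, 241, 240, 240, 240, 240, 239, 239, 238, 238, 239, 239, 238, 239, 239, 240]
305 [193, 193, 195, 193, 194, 194, 194, 194, 194, 194, 194, 195, 195, 195, 196, 199, 219, 239, 247, 242, 222, 220, 236, 243, 245, 245, 245, 245, 245, 245, 245, 245, 245, 245, 245, 244, 245, 245, 244, 245, 244, 245]
315 [195, 195, 195, 194, 195, 195, 195, 195, 196, 195, 194, 196, 194, 194, 195, 198, 212, 232, 247, 246, 229, 214, 227, 239, 243, 244, 244, 244, 244, 244, 244, 244, 243, 244, 243, 243, 243, 243, 243, 243, 243, 243]
240 [192, 192, 193, 192, 192, 193, 191, 193, 193, 192, 192, 193, 193, 193, 198, 217, 237, 248, 245, 227, 214, 213, 191, 159, 145, 149, 148, 145, 146, 146, 146, 146, 143, 135, 117, 97, 80, 70, 50, 33, 27, 25]
255 [192, 192, 192, 193, 193, 192, 193, 193, 192, 193, 193, 192, 193, 193, 199, 218, 238, 248, 244, 225, 213, 214, 186, 151, 145, 148, 147, 145, 145, 145, 145, 144, 145, 136, 116, 98, 82, 68, 47, 29, 26, 27]
```

```bash
python3 -m creep '[0,0.011,-0.007,0.05,0.001,0,0, 0,0,0,0.05,0,0,0, 0,0,0,0.04,0,0,0, 0,0,0,0,0,0,0, 0,0,0,0,0,0,0]'; python3 -c "
from h import *
go([.5427,.3583,.0597],93.6)"
```

```text
t: 36.78
tool_pos: [0.5417, 0.3584, 0.0652]
tcp_rot: [0.0, 0.684, 0.729, -0.001]
contact_force: [-0.9, 0.1, -2.2]
width: 0.541
gripper_force: 30.0
turn [-0.0008  0.0008  0.0002] shift [-0.0011  0.0068  0.0369] deg now 93.61 pos [0.5417 0.3584 0.0652] t 36.775
```

```bash
cat > m4.py <<'E'
from h import *
s=snap("wrist");o=r.observe();b=o["tool_pos"][2]-.0052;v=cv2.cvtColor(s["img"],cv2.COLOR_RGB2HSV)[...,2].astype(float)
pz=float(__import__("sys").argv[1]);P=lambda u,v,z:(onz(s,u,v,z)[:2]*1000)
def cross(a,lo,hi,th):
    d=1 if hi>lo else -1
    for i in range(lo,hi,d):
        if (a[i]-th)*(a[i+d]-th)<=0: return i+d*(a[i]-th)/(a[i]-a[i+d])
T=[];Q=[]
for w in range(130,196,6):
    a=v[w];tl=cross(a,225,150,192);tr=cross(a,285,340,192);pl=cross(a,int(tl)-4,120,165);pr=cross(a,int(tr)+5,400,220)
    T.append((P(tl,w,b+.02)+P(tr,w,b+.02))/2);Q.append((P(pl,w,pz)+P(pr,w,pz))/2)
T=np.array(T);Q=np.array(Q);ft=np.polyfit(T[:,1],T[:,0],1);fq=np.polyfit(Q[:,1],Q[:,0],1)
print("tray-pan x at y=348:",(np.polyval(ft,348)-np.polyval(fq,348)).round(2),"at 390",(np.polyval(ft,390)-np.polyval(fq,390)).round(2),"angles",np.degrees(ft[0]).round(2),np.degrees(fq[0]).round(2))
e=np.mean([P(u,cross(v[:,u],105,80,180),b+.02)[1]+ (u-250)*-0.035 for u in(240,245,255,260)])
k=[]
for u in(195,205,305,315):
    c=v[80:102,u];i=8+int(np.argmin(c[8:16]));j=cross(c,i,21,(c[i]+c[-1])/2);k.append(P(u,80+j,pz)[1])
print("tray end y",e.round(1),"pan edge y",np.mean(k).round(1),np.round(k,1),"(want 3 apart)",o["tool_pos"],o["contact_force"])
E
python3 m4.py .058
```

```text
tray-pan x at y=348: -0.64 at 390 -0.94 angles -4.0 -3.59
tray end y 434.7 pan edge y 437.0 [435.6 436.  436.4 440.2] (want 3 apart) [0.54175125 0.35844483 0.06540265] [-0.07902345  0.03187274 -1.69727826]
```

```bash
python3 -m creep '[0,0,0.004,0.007,0,0,0, 0,0,0,0.007,0,0,0, 0,0,0,0.006,0,0,0, 0,0,0,0.006,0,0,0, 0,0,0,0.005,0,0,0, 0,0,0,0.003,0,0,0, 0,0,0,0,0,0,0, 0,0,0,0,0,0,0]'
```

```text
t: 37.83
tool_pos: [0.5423, 0.3583, 0.0602]
tcp_rot: [0.0, 0.684, 0.729, -0.001]
contact_force: [-0.8, -1.2, -0.2]
width: 0.538
gripper_force: 30.0
```

```bash
python3 -m creep '[0.58,0,0,0,0,0,0, 0.7,0,0,0,0,0,0, 0.7,0,0,0,0,0,0]' | tail -3; python3 -m creep '[0.7,0,0,-0.05,0,0,0, 0.7,0,0,-0.1,0,0,0, 0.7,0,0,-0.3,0,0,0, 0.7,-0.2,0,-0.3,0,0,0, 0.7,-0.35,0,-0.2,0,0,0, 0.7,-0.35,0,0,0,0,0, 0.7,-0.35,0,0,0,0,0, 0.7,-0.15,0,0,0,0,0, 0.7,0,0,0,0,0,0, 0.7,0,0,0,0,0,0]'
python3 - <<'E'
from h import *
import pickle
s=snap("wrist");h=cv2.cvtColor(s["img"],cv2.COLOR_RGB2HSV);print(s["pose"][:3,3])
rect(s,(h[...,0]>12)&(h[...,0]<40)&(h[...,1]>90),.077,(150,0,350,200),"yel",40)
rect(s,(h[...,0]>40)&(h[...,0]<77)&(h[...,1]>90),.070,(150,0,350,200),"board",60)
for n in("top","side"):
    t=snap(n);pickle.dump(t,open(n+"E.pkl","wb"))
t=pickle.load(open("topE.pkl","rb"));g=cv2.cvtColor(t["img"],cv2.COLOR_RGB2HSV)
rect(t,(g[...,2]>188)&(g[...,1]<60),.054,(128,160,200,213),"pan",40)
rect(t,(g[...,0]>12)&(g[...,0]<40)&(g[...,1]>90),.067,(128,160,200,213),"yel",3)
rect(t,(g[...,0]>40)&(g[...,0]<77)&(g[...,1]>60),.06,(128,160,200,213),"board",5)
dk=(g[...,2]<150)|(g[...,1]>60);rect(t,dk,.074,(138,174,186,208),"tray",200)
E
```

```text
contact_force: [0.9, -1.3, 0.9]
width: 0.702
gripper_force: 0.0
t: 39.45
tool_pos: [0.5555, 0.1507, 0.2037]
tcp_rot: [-0.0, 0.684, 0.73, -0.0]
contact_force: [-0.3, 0.1, -0.3]
width: 0.701
gripper_force: 0.0
[0.55155632 0.21428781 0.3735506 ]
yel px [255.  51.] c [546.5 281.2] size 15.9 31.5 ang 3.6
yel px [256.  14.] c [544.9 320.9] size 16.1 32.7 ang 3.7
pan px [162. 205.] c [494.7 348.4] size 42.7 179.7 ang 3.4
pan px [158. 190.] c [546.6 365.8] size 32.2 17.3 ang 1.5
pan px [162. 178.] c [593.3 353. ] size 43.1 177.8 ang 2.4
yel px [168. 190.] c [545.7 326.7] size 27.8 13.9 ang 89.4
yel px [180. 189.] c [548.8 285.6] size 27.6 13.9 ang 89.4
board px [146. 193.] c [539.6 405.5] size 33.8 52.2 ang 3.9
tray px [161. 191.] c [540.8 346.8] size 51.6 162.3 ang 3.8
```

Run:
```python
from h import *
s=snap("wrist");h=cv2.cvtColor(s["img"],cv2.COLOR_RGB2HSV)
print(r.observe()["tool_pos"][:2])
for u in(200,225,245,255,265,285):
    print(u,[(w,int(h[w,u,2])) for w in range(64,84)])
for w in(66,72,74,76,78):print(w,"rim",onz(s,255,w,.074)[:2].round(4),"pan",onz(s,255,w,.054)[:2].round(4))
```

```text
[0.55530161 0.15056269]
200 [(64, 242), (65, 242), (66, 242), (67, 242), (68, 242), (69, 242), (70, 242), (71, 242), (72, 242), (73, 242), (74, 242), (75, 241), (76, 239), (77, 229), (78, 194), (79, 150), (80, 121), (81, 110), (82, 104), (83, 111)]
225 [(64, 245), (65, 245), (66, 245), (67, 245), (68, 245), (69, 245), (70, 245), (71, 245), (72, 245), (73, 245), (74, 245), (75, 244), (76, 238), (77, 219), (78, 171), (79, 132), (80, 114), (81, 103), (82, 109), (83, 134)]
245 [(64, 140), (65, 140), (66, 140), (67, 142), (68, 143), (69, 145), (70, 141), (71, 125), (72, 94), (73, 68), (74, 79), (75, 119), (76, 144), (77, 140), (78, 117), (79, 103), (80, 104), (81, 105), (82, 122), (83, 148)]
255 [(64, 245), (65, 214), (66, 144), (67, 112), (68, 121), (69, 139), (70, 139), (71, 122), (72, 91), (73, 68), (74, 81), (75, 122), (76, 148), (77, 142), (78, 124), (79, 110), (80, 107), (81, 107), (82, 124), (83, 150)]
265 [(64, 64), (65, 71), (66, 80), (67, 98), (68, 124), (69, 141), (70, 142), (71, 122), (72, 92), (73, 65), (74, 79), (75, 118), (76, 143), (77, 141), (78, 124), (79, 111), (80, 107), (81, 103), (82, 114), (83, 143)]
285 [(64, 241), (65, 241), (66, 241), (67, 241), (68, 241), (69, 241), (70, 241), (71, 241), (72, 241), (73, 241), (74, 241), (75, 241), (76, 238), (77, 223), (78, 181), (79, 137), (80, 114), (81, 106), (82, 109), (83, 135)]
66 rim [0.547 0.266] pan [0.5467 0.2695]
72 rim [0.5474 0.2598] pan [0.5472 0.2629]
74 rim [0.5476 0.2578] pan [0.5473 0.2607]
76 rim [0.5477 0.2557] pan [0.5475 0.2585]
78 rim [0.5478 0.2537] pan [0.5476 0.2563]
```

```bash
python3 -c "
from workcell import r
print(r.finish_job())"
```

```text
the job is handed in; nothing more can be done
None
```

The job is handed in at about 40 s: both terminal blocks and the receiver board are in their pockets, and the filled tray stands on the scale pan, lengthwise and about 1 mm off the middle. It was set down gently and the arm is clear; I did not re-measure the four bystanders at the end, but no move went down near them.

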